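Put three spindle-mounted fossils back on their own stands

ROBOT

A 6-joint arm with a two-finger parallel gripper is mounted at the origin on the work surface. World frame = base frame: x ahead of the robot, y to its left, z up, the work surface at z = 0. Lengths are in m, angles in rad, forces in N, time in s.
With the tool pointing down it reaches from about 0.275 to 0.775 m from the base axis. Payload 14.6 kg.
Tool frame: the origin (TCP) lies at the very end of the fingers, on their centre line; the grasp point (between the pads) lies 19 mm behind it; y points along the fingers, x is the direction in which the jaws open and shut, and the axes are right-handed (so a half turn about y gives the same grasp; the last joint's range is limited). The gripper opens to 85 mm and grips with 20 to 120 N. Pads are 22 mm wide; open, the fingers measure 114 mm over their backs; the gripper's body (76 mm by 85 mm) begins 54 mm behind the grasp point. The pads swing forward as they close: fully open they stand 13 mm farther back than shut.
Start: joints at [0.968, 0.263, -0.048, 1.259, 0, 1.415], TCP at [0.227, 0.473, 0.231] pointing down, gripper open.
Joint ranges: [-2.65, 2.65], [-0.89, 1.7], [-1.18, 1.37], [-2.13, 2.11], [-1.35, 1.29], [-3.14, 3.14]. Speed limits (rad/s): [1.89, 1.89, 2.57, 2.79, 3.14, 3.14].

INTERFACE

Orientations are given as a unit quaternion [w, x, y, z].
In Python, from workcell import bot, vision, order gives the robot as it stands.
- The arm moves only by the shell command python3 -m jog 'ROWS' [OPENING] [FORCE]. ROWS is JSON, a list of rows, each an object of numbers: "dx", "dy", "dz": the shift along the tool's x, y, z in cm; "twist": the turn about the tool's y in degrees. In form: [{"dx": .., "dy": .., "dz": .., "twist": ..}, ...]. A call has 1 to 8 rows; each row is the pose to reach, as a shift and turn from the pose measured when the call began, along the tool's axes at that moment; what a row does not reach only later rows make up. A row lasts 1/10 s, in which the tool goes at most 50 mm and 8.59 degrees, less where a joint would pass 70% of its speed; a pose out of reach is approached as far as the arm can. A call with a gripper value outside its range is refused whole. OPENING is the closure in counts, from 0 (fully open) to 255 (shut), set as the call begins (- or left out, the last holds). The fingers move at their own pace and stop on an object; FORCE is the grip in N (left out, the last holds). Time passes only in rows, so rows that repeat a pose let the fingers close. It gives the time, the measured TCP pose, the force and the opening at its end, in the units of the state.
- bot.get_state(): the state, without advancing time (a new reading comes with each control period).
- vision.capture(name): name is "side" or "top" or "wrist"; returns a dict with "color" (480x640x3 uint8, blue, green, red), "intrinsics" (3x3 intrinsics, pixels), "k1" (the pictures are not rectified: a ray, as slopes to the right and down, at radius r is drawn at 1 + k1 r^2 times it, then the intrinsics apply), "rvec" (rotation vector, rad) and "tvec" (3), from world to camera coordinates, as OpenCV has them. Camera axes: x right, y down, z forward; pixel columns grow to the right and rows downward; lengths in m; the calibration is good to about 2 mm. A picture is of the moment at which its call begins. There is no depth.
- order.hand_in(): hands the job in, once; it reports no verdict.
The state is a dict: "t": time; "joints": joint angles; "joint_vel": joint speeds; "tau": joint torques, N m; "eef_pos": TCP position; "ee_rot": TCP orientation; "wrist_force": force on the tool from outside, world axes, zero at the start; "wrist_torque": the same for the moment, N m; "gripper_width": opening from 0.0 (shut) to 1.0 (fully open).
Only numpy, scipy, OpenCV 4.12 (cv2) and the standard library are available. Lean on these libraries where they do the work, as an engineer would, in place of code of your own. Each camera call takes 0.05 s, during which the arm holds its last target.

TASK

The three fossils on spindles are on each other's stands: put the ammonite on the round photo stand, the vertebra on the wooden storage tray stand and the limb bone on the steel engraving stand, each with both spindle ends dropped fully home in the slots and left at rest. The bare spare stand is free for parking one on the way; the fossils are fragile, so never let one fall onto the bench or lay it there. Leave the glue bottle and the brush pot standing where they are.

Things in the scene. Friction and masses are not known exactly. Their poses are not given: they have to be found in the camera images.
- ammonite: Dark grey ribbed stone disc, 56 mm diameter, 30 long (rim flat over the middle 18); shortest and fattest of the three fossils; 240 g. Clamped mid-way on a steel spindle 8 mm thick, 160 long, with 18 mm collars 46 to 50 mm either side (8 mm end play when seated). Origin: its middle, on the spindle axis; x along the spindle. Same either way round; may spin about x.
- vertebra: Tan spool-shaped fossil, 54 mm long, ends 50 mm diameter, straight waist 40 mm diameter over the middle 30; 220 g. Clamped mid-way on a steel spindle 8 mm thick, 160 long, with 18 mm collars 46 to 50 mm either side (8 mm end play when seated). Origin: its middle, on the spindle axis; x along the spindle. Same either way round; may spin about x.
- limb_bone: Slim tan bone, 84 mm long, knuckle ends 38 mm diameter, straight shaft 26 mm diameter over the middle 44; longest and thinnest; 160 g. Clamped mid-way on a steel spindle 8 mm thick, 160 long, with 18 mm collars 46 to 50 mm either side (8 mm end play when seated). Origin: its middle, on the spindle axis; x along the spindle. Same either way round; may spin about x.
- photo_stand: Stand on a round grey disc, 160 mm diameter, 14 thick, white ticks round the edge. 2 uprights 10 mm thick, 40 wide, centred at x = +-63 mm; slot in each: mouth 28 mm wide at z = 97 mm, 11 mm wide from 83 down to its flat bottom at 71. Origin: base centre at bench level; x from upright to upright, along a seated spindle (axis at z = 75 mm); z up. Fixed.
- storage_stand: Stand on a rectangular wooden tray 172 x 100 mm, raised rim 26 mm high, floor 12. 2 uprights 10 mm thick, 40 wide, centred at x = +-63 mm; slot in each: mouth 28 mm wide at z = 97 mm, 11 mm wide from 83 down to its flat bottom at 71. Origin: base centre at bench level; x from upright to upright, along a seated spindle (axis at z = 75 mm); z up. Fixed.
- engraving_stand: Stand on a rectangular bare steel plate 172 x 100 x 14 mm, a round black knob (22 mm wide, top at 30) at each corner. 2 uprights 10 mm thick, 40 wide, centred at x = +-63 mm; slot in each: mouth 28 mm wide at z = 97 mm, 11 mm wide from 83 down to its flat bottom at 71. Origin: base centre at bench level; x from upright to upright, along a seated spindle (axis at z = 75 mm); z up. Fixed.
- spare_stand: Stand on a bare narrow aluminium bar 150 x 30 x 13 mm; empty at the start. 2 uprights 10 mm thick, 40 wide, centred at x = +-63 mm; slot in each: mouth 28 mm wide at z = 97 mm, 11 mm wide from 83 down to its flat bottom at 71. Origin: base centre at bench level; x from upright to upright, along a seated spindle (axis at z = 75 mm); z up. Fixed.
- glue_bottle: Loose green glue bottle with a pale cap, 34 mm in diameter, 85 mm high, standing between two stands. Origin: centre of its underside, z up.
- brush_pot: Loose white pot with two small brushes standing in it, 40 mm in diameter, 70 mm high (brushes to 119 mm), standing between two stands. Origin: centre of its underside, z up.

How it is judged:
By the outcome, as a careful person would: the job done as asked, in the order asked, and still so for the second after the job is handed in, with the robot touching nothing.
It also fails if it takes over 112 s, if anything falls off the work surface, if the arm or the gripper's body presses on something with over 40 N, if the wrist force passes 120 N, or if a joint passes its speed limit or range.

## Working session

There is one attempt and no reset: what is moved stays moved. The work goes in short steps, Python scripts to look and compute and a shell command to move; the robot and the scene stay as the last step left them, time stands still between calls to the robot, and variables do not carry over. Pictures are saved under pics/ and viewed, and the job is handed in when it is done.

```bash
ls; mkdir -p pics
python3 - <<'E'
from workcell import bot, vision, order
import cv2, numpy as np
s=bot.get_state()
for k,v in s.items(): print(k,np.round(v,4))
for n in ["side","top","wrist"]:
    c=vision.capture(n); cv2.imwrite(f"pics/{n}0.png",c["color"])
    print(n,c["intrinsics"],c["k1"],c["rvec"],c["tvec"])
E
```

```text
pics
t 0.0
joints [ 0.9677  0.2635 -0.049   1.2594  0.      1.4155]
joint_vel [-0.0016  0.0005  0.001   0.0003  0.0011 -0.0005]
tau [ 4.00000e-03 -6.37613e+01  3.84566e+01  1.35000e-02  0.00000e+00
  0.00000e+00]
eef_pos [0.2271 0.473  0.2308]
ee_rot [-0.5984  0.5987  0.3762 -0.3769]
wrist_force [0.4801 0.4663 0.404 ]
wrist_torque [ 0.0112 -0.0144 -0.0378]
gripper_width 1.0024
side [[586.50019438   0.         311.74027086]
 [  0.         586.50019438 227.22100466]
 [  0.           0.           1.        ]] -0.008291745794411652 [-0.00555241 -2.92283127  1.1257239 ] [0.51881016 0.05310093 1.36369415]
top [[536.73455796   0.         311.18118826]
 [  0.         536.73455796 241.11757686]
 [  0.           0.           1.        ]] -0.07735458711988065 [ 2.13869609 -2.09078867  0.20328113] [-0.01578402  0.561852    1.14016533]
wrist [[383.55061706   0.         320.36862674]
 [  0.         383.55061706 238.83599823]
 [  0.           0.           1.        ]] -0.05209050328719974 [-2.42403759 -1.5253266  -0.24105698] [-0.52523021 -0.03987259  0.38115596]
```

View pics/top0.png

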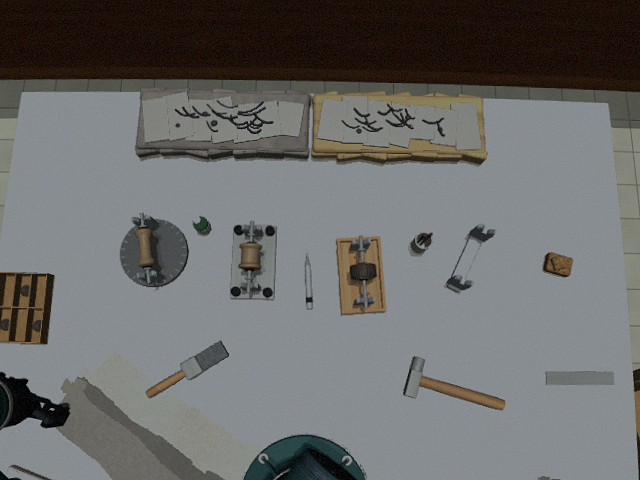

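View pics/side0.png

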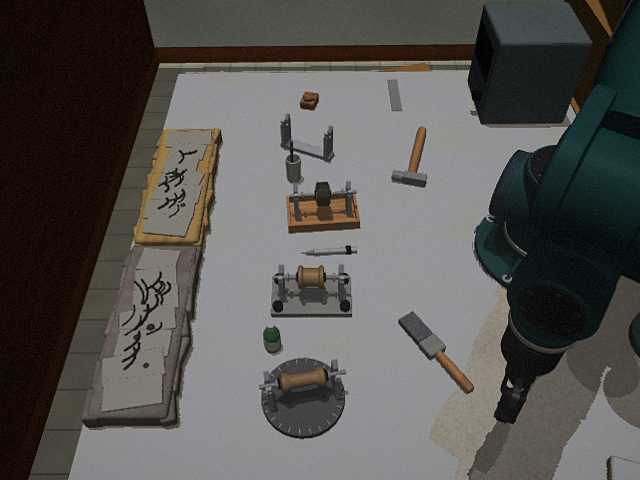

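View pics/wrist0.png

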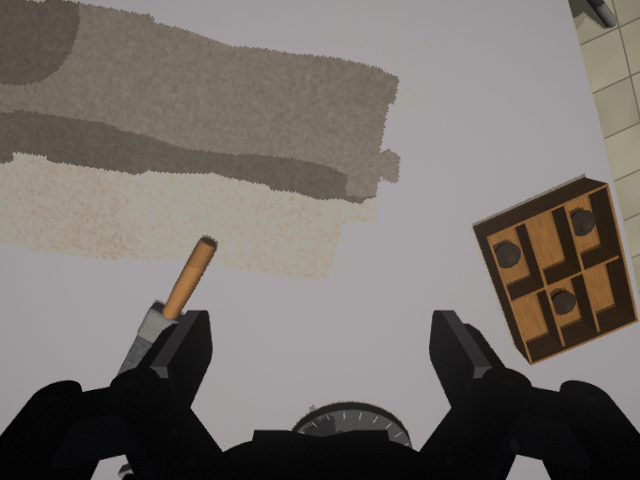

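```bash
cat > h.py <<'E'
import numpy as np, cv2
from scipy.spatial.transform import Rotation as R
from scipy.optimize import least_squares
from workcell import bot, vision, order
def crop(img,x0,y0,x1,y1,f,name):
    c=cv2.resize(img[y0:y1,x0:x1],None,fx=f,fy=f,interpolation=cv2.INTER_CUBIC)
    for x in range((x0//10+1)*10,x1,10):
        cv2.line(c,((x-x0)*f,0),((x-x0)*f,6 if x%50 else 14),(0,0,255),1)
        if x%20==0: cv2.putText(c,str(x),((x-x0)*f-10,24),0,.4,(0,0,255),1)
    for y in range((y0//10+1)*10,y1,10):
        cv2.line(c,(0,(y-y0)*f),(6,(y-y0)*f),(0,0,255),1)
        if y%20==0: cv2.putText(c,str(y),(8,(y-y0)*f+4),0,.4,(0,0,255),1)
    cv2.imwrite("pics/"+name,c)
def proj(P,c):
    P=np.atleast_2d(P); Rm=cv2.Rodrigues(np.array(c["rvec"]))[0]
    q=P@Rm.T+np.array(c["tvec"]); s=q[:,:2]/q[:,2:]
    s=s*(1+c["k1"]*(s**2).sum(1,keepdims=True)); K=np.array(c["intrinsics"])
    return s@K[:2,:2].T+K[:2,2]
def ray(uv,c):
    K=np.array(c["intrinsics"]); d=np.array([c["k1"],0,0,0,0.])
    s=cv2.undistortPoints(np.array(uv,float).reshape(-1,1,2),K,d)[:,0]
    Rm=cv2.Rodrigues(np.array(c["rvec"]))[0]
    o=-Rm.T@np.array(c["tvec"]); D=np.c_[s,np.ones(len(s))]@Rm
    return o,D
def onz(uv,z,c):
    o,D=ray(uv,c); return o+D*((z-o[2])/D[:,2])[:,None]
E
python3 - <<'E'
from h import *
t=cv2.imread("pics/top0.png"); s=cv2.imread("pics/side0.png")
crop(t,110,200,290,310,4,"t_left.png"); crop(t,325,205,505,325,4,"t_right.png")
crop(s,250,260,370,440,4,"s_near.png") if 0 else crop(s,250,320,370,440,5,"s_near.png")
crop(s,250,250,370,350,5,"s_mid.png"); crop(s,265,105,375,235,4,"s_far.png")
E
```

```text
(no output)
```

View pics/t_left.png

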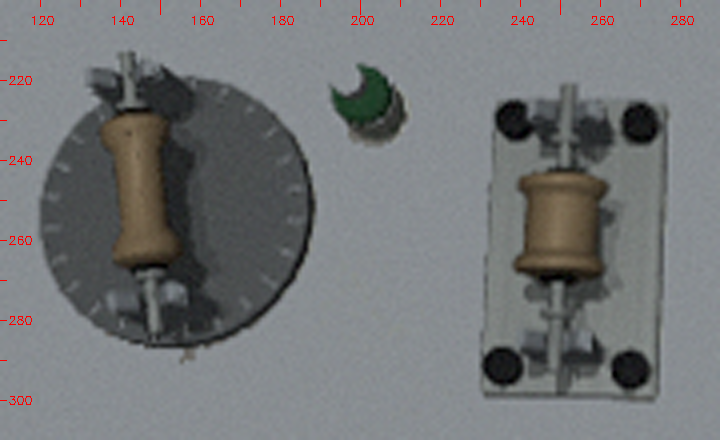

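View pics/t_right.png

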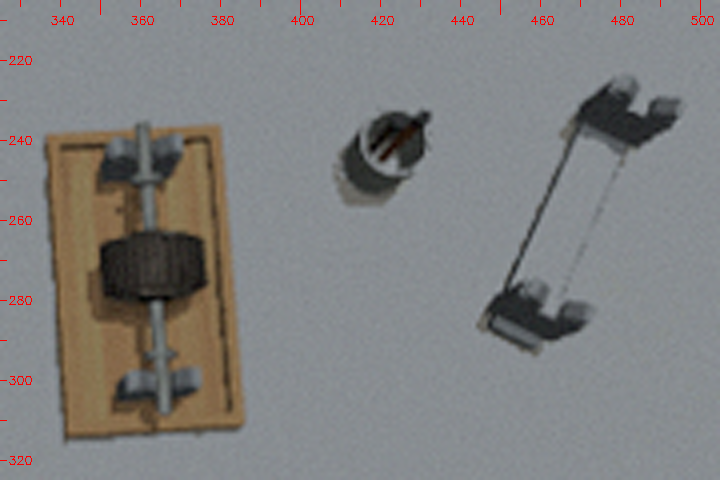

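View pics/s_near.png

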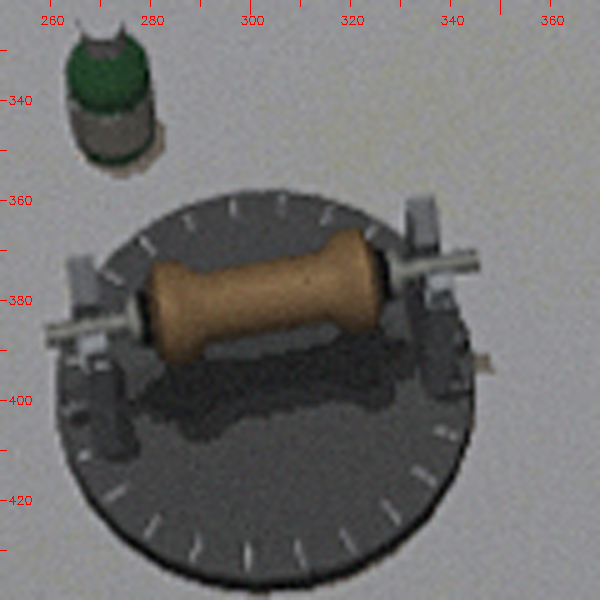

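View pics/s_mid.png

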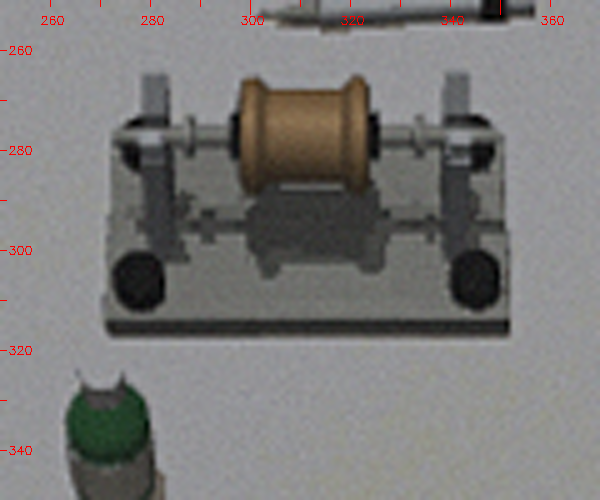

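View pics/s_far.png

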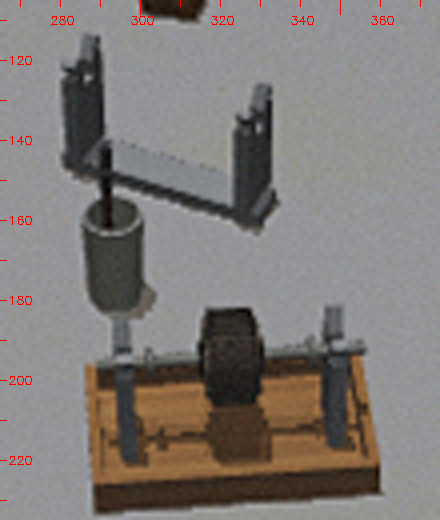

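```bash
cat > m.py <<'E'
from h import *
T=vision.capture("top"); S=vision.capture("side")
def pc(c): return -cv2.Rodrigues(np.array(c["rvec"]))[0].T@np.array(c["tvec"])
def fit(obs,x0):
    # obs list of (cam, uv, local xyz)
    def f(p):
        r=[]
        for c,uv,l in obs:
            cs,sn=np.cos(p[2]),np.sin(p[2])
            P=[p[0]+cs*l[0]-sn*l[1],p[1]+sn*l[0]+cs*l[1],l[2]]
            r+=list(proj(P,c)[0]-uv)
        return np.array(r)
    s=least_squares(f,x0,loss="soft_l1"); return s.x,f(s.x).reshape(-1,2)
E
python3 - <<'E'
from m import *
print("cams",pc(T),pc(S))
for n,a,b,sa,sb in [("limb",(141.3,213.5),(148.5,284),(260,387),(345.5,372)),("vert",(252,221.5),(250,297.5),(273,277),(350,277)),("ammo",(360,236.5),(365,307.5),(289.5,196),(356,191.5))]:
    for c,u,v in((T,a,b),(S,sa,sb)):
        w=onz([u,v],.075,c); m=w.mean(0); d=w[0]-w[1]
        print(n,np.round(w[:,:2],4).tolist(),"mid",np.round(m[:2],4),"len",round(np.hypot(d[0],d[1]),4),"yaw",round(np.degrees(np.arctan2(d[1],d[0])),1))
pr=lambda z=.097:[(.063,.017,z),(.063,-.017,z),(-.063,.017,z),(-.063,-.017,z)]
def go(n,top,side,x0):
    obs=[(T,u,l) for u,l in top]+[(S,u,l) for u,l in side]
    x,r=fit(obs,x0); print(n,np.round(x[:2],4),round(np.degrees(x[2]),2)); print(np.round(r,1).tolist())
P=pr()
go("photo",list(zip([(135,219),(147.5,217),(140.5,273),(153,273)],P))+[((154,253),(0,0,.014))],[],[.5,.25,0])
go("engr",list(zip([(246,226),(258,226),(244,286),(256,286)],P))+list(zip([(233.7,224.5),(277,226.2),(274.2,300),(231,299.2)],[(.086,.05,.014),(.086,-.05,.014),(-.086,-.05,.014),(-.086,.05,.014)])),[],[.5,.1,0])
go("stor",list(zip([(354.2,243),(367.5,241),(357.5,301),(372.5,299.5)],P))+list(zip([(336.2,238.7),(380,236.2),(385.7,311.7),(341.2,315)],[(.086,.05,.026),(.086,-.05,.026),(-.086,-.05,.026),(-.086,.05,.026)])),[],[.5,-.1,0])
go("spare",list(zip([(480.5,226),(491.7,231),(458.7,277.7),(469,283)],P)),list(zip([(288,114.5),(283,122),(330.5,127),(325.5,134.5)],[P[1],P[0],P[3],P[2]])),[.5,-.3,-.3])
print(onz([(203,222)],.08,T),onz([(422,237)],.07,T), onz([(430,229)],.119,T))
E
```

```text
cams [ 0.32743651 -0.01278737  1.2282205 ] [0.50812119 0.87542091 1.05218654]
limb [[0.6127, 0.3778], [0.4552, 0.3485]] mid [0.5339 0.3631] len 0.1602 yaw 10.6
limb [[0.6115, 0.3796], [0.4561, 0.3506]] mid [0.5338 0.3651] len 0.1581 yaw 10.6
vert [[0.5995, 0.1286], [0.4316, 0.1255]] mid [0.5156 0.1271] len 0.1679 yaw 1.1
vert [[0.599, 0.131], [0.4383, 0.1322]] mid [0.5186 0.1316] len 0.1607 yaw -0.4
ammo [[0.5709, -0.1101], [0.4158, -0.1218]] mid [ 0.4934 -0.116 ] len 0.1555 yaw 4.3
ammo [[0.5706, -0.1083], [0.413, -0.1219]] mid [ 0.4918 -0.1151] len 0.1582 yaw 4.9
photo [0.5357 0.3595] 10.18
[[-1.8, -0.1], [0.9, -0.5], [-2.1, 2.4], [0.9, 0.0], [0.5, -0.6]]
engr [0.5188 0.1269] 0.26
[[-2.7, 1.0], [1.0, 1.3], [-3.2, -1.0], [0.8, -0.7], [0.4, 0.5], [0.1, -0.4], [0.5, -0.1], [-0.3, -0.2]]
stor [ 0.4923 -0.1159] 4.49
[[-0.9, -1.0], [1.6, 0.2], [0.0, -0.3], [1.1, 0.2], [-0.2, 0.3], [-0.5, 0.4], [-0.1, 0.3], [-0.3, -0.4]]
spare [ 0.5323 -0.3537] -25.25
[[-2.6, -0.5], [0.4, 1.3], [-3.8, -0.6], [0.4, 1.1], [-0.3, -0.6], [-1.2, -0.9], [0.4, -0.8], [0.0, -0.7]]
[[0.59488553 0.2363638  0.08      ]] [[ 0.57393044 -0.24778427  0.07      ]] [[ 0.58125198 -0.25524662  0.119     ]]
```

```bash
cat >> m.py <<'E'
ST={"photo":(.5355,.3615,10.4),"engr":(.5188,.1285,.3),"stor":(.4923,-.1159,4.5),"spare":(.5323,-.3537,-25.25)}
def overlay(img,c,k):
    x,y,a=ST[k]; a=np.radians(a)
    W=lambda l:np.array([[x+np.cos(a)*p[0]-np.sin(a)*p[1],y+np.sin(a)*p[0]+np.cos(a)*p[1],p[2]] for p in l])
    for sx in(-.068,-.058,.058,.068):
        l=[(sx,-.02,.013),(sx,-.02,.097),(sx,-.014,.097),(sx,-.0055,.083),(sx,-.0055,.071),(sx,.0055,.071),(sx,.0055,.083),(sx,.014,.097),(sx,.02,.097),(sx,.02,.013)]
        q=proj(W(l),c)
        cv2.polylines(img,[np.round(q*5).astype(int)],False,(0,255,0),1)
E
python3 - <<'E'
from m import *
for nm,c in(("T",T),("S",S)):
    im=cv2.resize(c["color"],None,fx=5,fy=5,interpolation=cv2.INTER_CUBIC)
    for k in ST: overlay(im,c,k)
    for k in ST:
        u=proj([ST[k][0],ST[k][1],.05],c)[0]*5
        u=u.astype(int); cv2.imwrite(f"pics/ov_{nm}_{k}.png",im[u[1]-250:u[1]+250,u[0]-200:u[0]+200] if nm=="T" else im[max(0,u[1]-200):u[1]+200,u[0]-250:u[0]+250])
a=[cv2.imread(f"pics/ov_T_{k}.png") for k in("photo","spare")]; cv2.imwrite("pics/ovT1.png",np.hstack(a))
a=[cv2.imread(f"pics/ov_T_{k}.png") for k in("engr","stor")]; cv2.imwrite("pics/ovT2.png",np.hstack(a))
a=[cv2.imread(f"pics/ov_S_{k}.png") for k in("photo","spare")]; cv2.imwrite("pics/ovS1.png",cv2.resize(np.hstack(a),None,fx=.8,fy=.8))
E
```

```text
(no output)
```

View pics/ovT1.png

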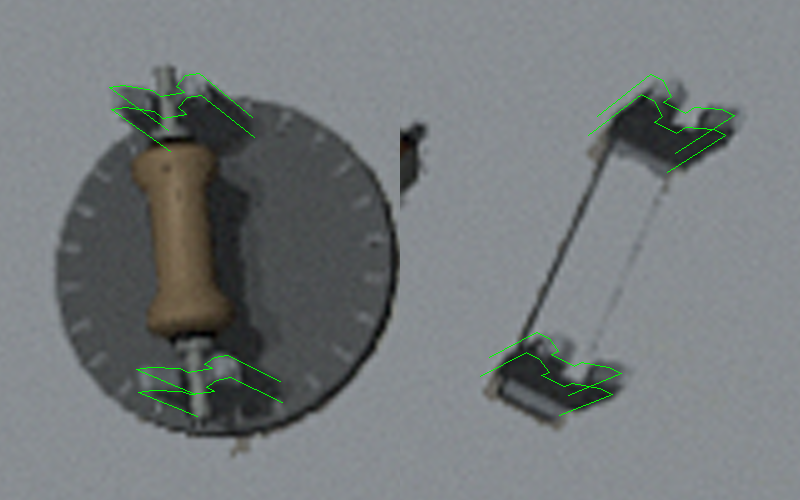

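View pics/ovT2.png

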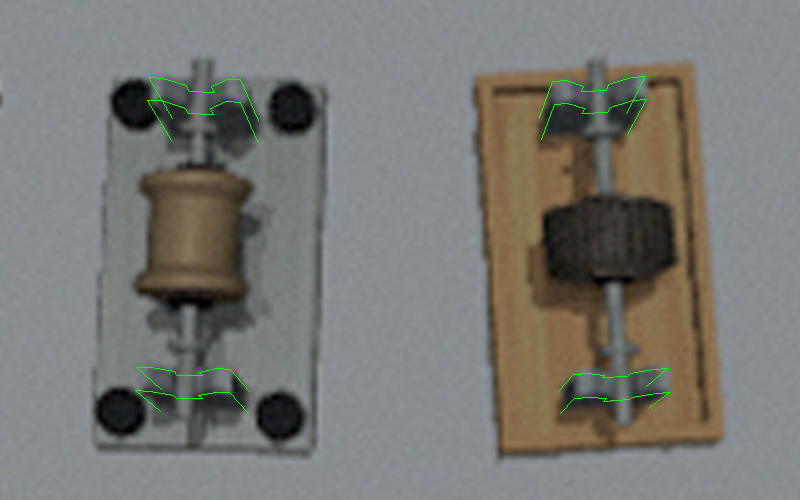

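View pics/ovS1.png

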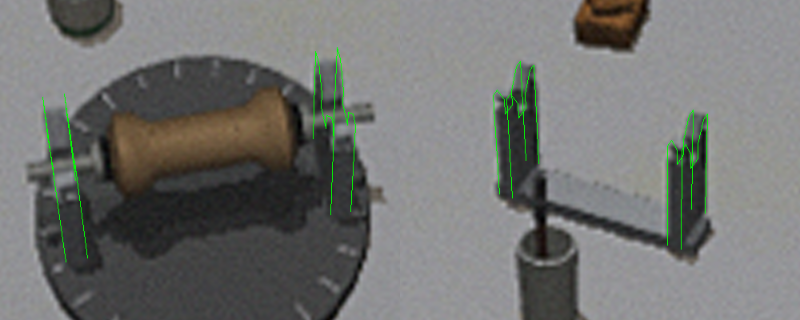

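```bash
cat > p.py <<'E'
from m import *
def plan(x,y,z,yaw,pr=True):
    """TCP goal xyz, spindle yaw deg: tool z axis along spindle"""
    s=bot.get_state(); q=s["ee_rot"]; M=R.from_quat([q[1],q[2],q[3],q[0]]).as_matrix(); p=np.array(s["eef_pos"])
    d=M.T@(np.array([x,y,z])-p)*100
    zy=np.degrees(np.arctan2(M[1,2],M[0,2]))
    # twist about tool y (down): world yaw change = -twist
    tw=(zy-yaw+90)%180-90
    print("t",round(s["t"],2),"tcp",np.round(p,4),"tool z yaw",round(zy,2),"tilt y",np.round(M[:,1],3),"j",np.round(s["joints"],2),"w",round(s["gripper_width"],3),"F",np.round(s["wrist_force"],1))
    print("dx %.2f dy %.2f dz %.2f twist %.1f (or %.1f)"%(*d,tw,tw-180*np.sign(tw)))
E
python3 - <<'E'
from p import *
plan(.5338,.3635,.20,10.5)
c=vision.capture("wrist"); s=bot.get_state(); q=s["ee_rot"]; M=R.from_quat([q[1],q[2],q[3],q[0]]).as_matrix()
Rm=cv2.Rodrigues(np.array(c["rvec"]))[0]
print("cam in tool",M.T@(-Rm.T@c["tvec"]-s["eef_pos"]),"axes",np.round(M.T@Rm.T,3))
E
```

```text
t 0.45 tcp [0.2273 0.4732 0.2312] tool z yaw 154.34 tilt y [-0. -0. -1.] j [ 0.97  0.26 -0.05  1.26  0.    1.42] w 0.998 F [ 0.4 -0.1  0.8]
dx 3.38 dy 3.12 dz -32.38 twist -36.2 (or 143.8)
cam in tool [ 0.00081829 -0.14312105  0.0804052 ] axes [[ 1.     0.    -0.   ]
 [ 0.    -0.31   0.951]
 [ 0.    -0.951 -0.31 ]]
```

```bash
python3 -m jog '[{"dx":0.4,"dy":0.4,"dz":-4.6,"twist":-5},{"dx":1,"dy":0.9,"dz":-9.2,"twist":-10},{"dx":1.4,"dy":1.3,"dz":-13.8,"twist":-16},{"dx":1.9,"dy":1.8,"dz":-18.4,"twist":-22},{"dx":2.4,"dy":2.2,"dz":-23,"twist":-28},{"dx":2.9,"dy":2.7,"dz":-27.7,"twist":-33},{"dx":3.4,"dy":3.1,"dz":-32.4,"twist":-36.2},{"dx":3.4,"dy":3.1,"dz":-32.4,"twist":-36.2}]' 0 40
python3 - <<'E'
from p import *
plan(.5338,.3640,.20,10.5)
cv2.imwrite("pics/w1.png",vision.capture("wrist")["color"])
E
```

```text
t: 1.3
eef_pos: [0.5384, 0.3611, 0.1985]
ee_rot: [0.452, -0.453, -0.543, 0.544]
wrist_force: [-0.6, 0.9, -0.6]
gripper_width: 1.0
t 1.4 tcp [0.5347 0.363  0.1996] tool z yaw -169.57 tilt y [-0.001 -0.    -1.   ] j [0.47 0.49 0.22 1.3  0.   0.29] w 0.998 F [0.4 0.2 1.2]
dx 0.12 dy -0.04 dz 0.07 twist -0.1 (or 179.9)
```

View pics/w1.png

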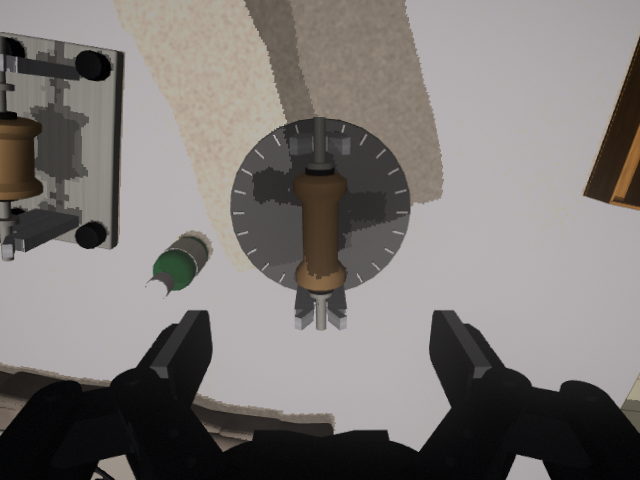

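Run:
```python
from p import *
c=vision.capture("wrist"); 
w=onz([(319.5,117),(321,329)],.075,c); d=w[1]-w[0]
print(w,w.mean(0),np.hypot(*d[:2]),np.degrees(np.arctan2(d[1],d[0])))
# disc centre
w=onz([(231,207),(410,207),(320,118)],.014,c); print(w)
print("bottle",onz([(176,270)],.08,c))
crop(c["color"],225,100,415,340,3,"w1c.png")
plan(.5338,.3640,.2,10.5)
```

```text
[[0.45631846 0.35023498 0.075     ]
 [0.61532605 0.38106494 0.075     ]] [0.53582225 0.36564996 0.075     ] 0.16196882360360312 10.972917235136604
[[0.54576266 0.28721793 0.014     ]
 [0.51669986 0.44263486 0.014     ]
 [0.45743351 0.35070957 0.014     ]]
bottle [[0.58317626 0.26450578 0.08      ]]
t 1.6 tcp [0.5331 0.3642 0.2008] tool z yaw -169.4 tilt y [ 0.  0. -1.] j [0.47 0.48 0.22 1.3  0.   0.29] w 1.0 F [ 0.3 -0.3  0.2]
dx -0.03 dy 0.08 dz -0.07 twist 0.1 (or -179.9)
```

View pics/w1c.png

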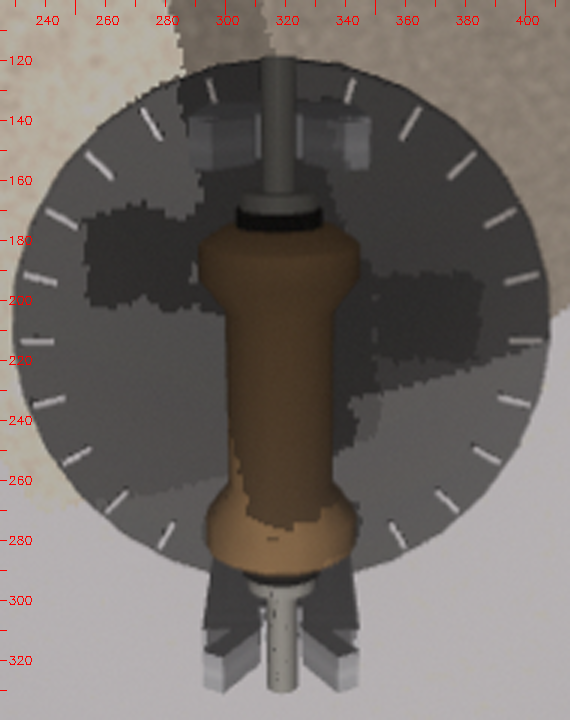

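Run:
```python
from p import *
plan(.5350,.3648,.054,10.7)
```

```text
t 1.7 tcp [0.5333 0.3642 0.2008] tool z yaw -169.4 tilt y [ 0.  0. -1.] j [0.47 0.48 0.22 1.3  0.   0.29] w 0.998 F [ 0.2  0.1 -0.2]
dx 0.03 dy 14.68 dz -0.17 twist -0.1 (or 179.9)
```

```bash
python3 -m jog '[{"dx":0,"dy":4,"dz":-0.1,"twist":0},{"dx":0,"dy":8,"dz":-0.2,"twist":0},{"dx":0,"dy":12,"dz":-0.2,"twist":0},{"dx":0,"dy":14.7,"dz":-0.2,"twist":0},{"dx":0,"dy":14.7,"dz":-0.2,"twist":0},{"dx":0,"dy":14.7,"dz":-0.2,"twist":0}]' 0 40
python3 -m jog '[{"dx":0,"dy":0,"dz":0,"twist":0},{"dx":0,"dy":0,"dz":0,"twist":0},{"dx":0,"dy":0,"dz":0,"twist":0},{"dx":0,"dy":0,"dz":0,"twist":0}]' 130 40
python3 - <<'E'
from p import *
plan(.5350,.3648,.054,10.7)
s=bot.get_state(); print(s["wrist_force"],s["wrist_torque"])
cv2.imwrite("pics/w2.png",vision.capture("wrist")["color"])
E
```

```text
t: 2.3
eef_pos: [0.5352, 0.365, 0.0547]
ee_rot: [-0.451, 0.452, 0.544, -0.544]
wrist_force: [0.4, 0.7, 0.4]
gripper_width: 1.001
t: 2.7
eef_pos: [0.5355, 0.3651, 0.0554]
ee_rot: [-0.451, 0.452, 0.545, -0.544]
wrist_force: [0.0, 0.2, 0.7]
gripper_width: 0.489
t 2.8 tcp [0.5353 0.365  0.055 ] tool z yaw -169.37 tilt y [ 0.001  0.001 -1.   ] j [ 0.47  0.56 -0.05  0.96 -0.    0.29] w 0.49 F [ 0.3  0.3 -0.2]
dx -0.01 dy 0.10 dz 0.04 twist -0.1 (or 179.9)
[ 0.33387487  0.31864856 -0.18703008] [ 0.01109724 -0.00162407 -0.00428805]
```

View pics/w2.png

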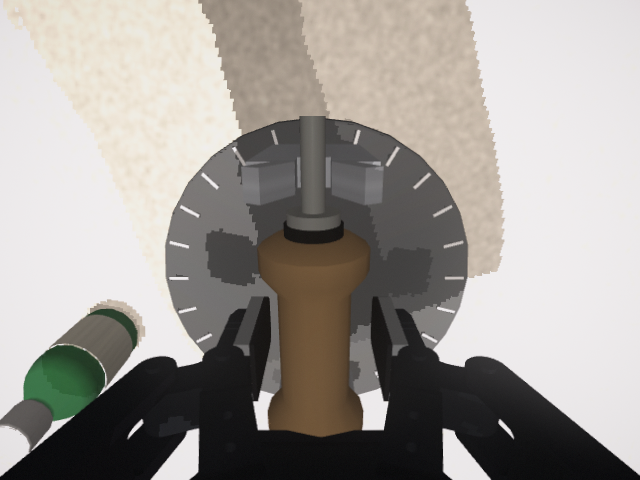

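```bash
python3 -m jog '[{"dx":-0.2,"dy":0.1,"dz":0,"twist":0},{"dx":-0.2,"dy":0.1,"dz":0,"twist":0}]' 130 40
python3 -m jog '[{"dx":0,"dy":0,"dz":0,"twist":0},{"dx":0,"dy":0,"dz":0,"twist":0},{"dx":0,"dy":0,"dz":0,"twist":0},{"dx":0,"dy":0,"dz":0,"twist":0},{"dx":0,"dy":0,"dz":0,"twist":0}]' 255 40
python3 - <<'E'
from p import *
plan(.5350,.3648,.054,10.7)
s=bot.get_state(); print(s["wrist_force"],s["wrist_torque"])
cv2.imwrite("pics/w3.png",vision.capture("wrist")["color"])
E
```

```text
t: 3.05
eef_pos: [0.5356, 0.3627, 0.0537]
ee_rot: [-0.451, 0.452, 0.544, -0.544]
wrist_force: [0.4, 0.6, 0.3]
gripper_width: 0.488
t: 3.55
eef_pos: [0.5356, 0.3626, 0.0537]
ee_rot: [-0.451, 0.452, 0.544, -0.544]
wrist_force: [0.9, -1.8, 2.0]
gripper_width: 0.296
t 3.65 tcp [0.5356 0.3627 0.0538] tool z yaw -169.38 tilt y [ 0.001  0.    -1.   ] j [ 0.47  0.56 -0.05  0.95 -0.    0.28] w 0.289 F [-0.5 -2.1  1.6]
dx 0.22 dy -0.02 dz 0.02 twist -0.1 (or 179.9)
[-0.45029017 -2.09333055  1.59645803] [-0.39360823  0.01934518  0.02058832]
```

View pics/w3.png

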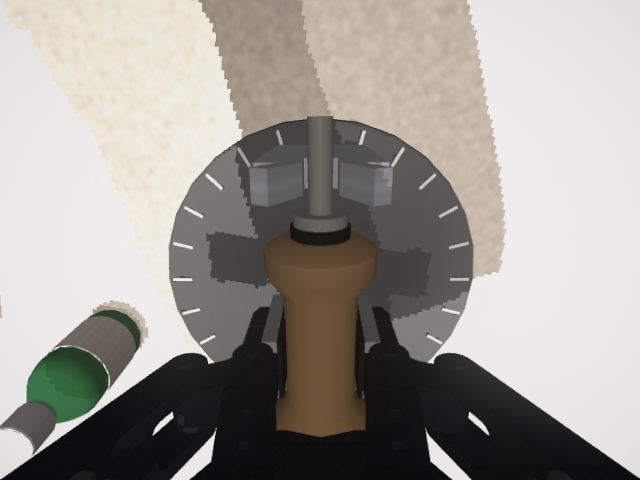

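Run:
```python
from p import *
c=vision.capture("wrist"); crop(c["color"],240,100,400,310,3,"w3c.png")
s=bot.get_state(); p=np.array(s["eef_pos"])
for r in (115,117,119):
    w=onz([(320,r)],.075,c)[0]; print(w, np.hypot(*(w-p)[:2]))
w=onz([(320,221),(320,244)],.075,c); print(w,np.hypot(*(w-p)[:,:2].T))
for k in ST: overlay.__name__
```

```text
[0.45720221 0.34896332 0.075     ] 0.07961346127645104
[0.45777734 0.34907104 0.075     ] 0.07902837317479695
[0.45835397 0.34917904 0.075     ] 0.07844176182151695
[[0.49003626 0.35511257 0.075     ]
 [0.49790219 0.35658559 0.075     ]] [0.04621275 0.03821218]
```

View pics/w3c.png

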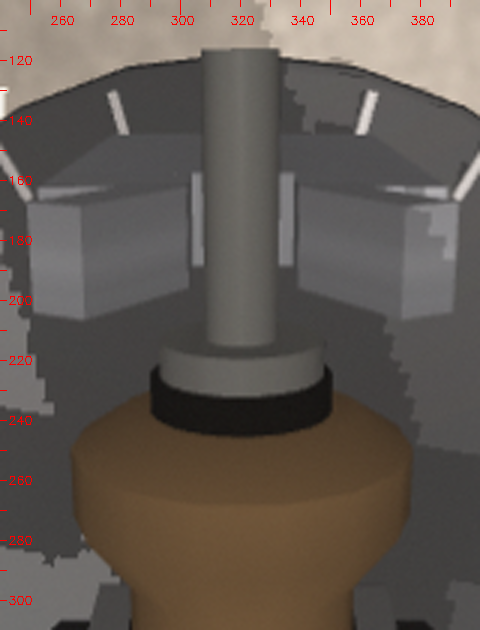

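Run:
```python
from p import *
c=vision.capture("wrist"); s=bot.get_state(); p=np.array(s["eef_pos"])
q=onz([(250,167),(391,166),(253,204),(267,206),(374,206),(389,204),(283,166),(362,165)],.097,c)
a=np.radians(10.62); u=np.array([np.cos(a),np.sin(a)]); v=np.array([-u[1],u[0]])
for w in q: print(np.round(w[:2],4),"along %.4f lat %.4f"%((w[:2]-p[:2])@u,(w[:2]-p[:2])@v))
```

```text
[0.4731 0.3335] along -0.0668 lat -0.0171
[0.4662 0.3694] along -0.0671 lat 0.0194
[0.4827 0.3356] along -0.0570 lat -0.0169
[0.4826 0.3394] along -0.0564 lat -0.0132
[0.4773 0.3674] along -0.0564 lat 0.0154
[0.476  0.3712] along -0.0570 lat 0.0194
[0.4713 0.3419] along -0.0670 lat -0.0086
[0.4673 0.3619] along -0.0673 lat 0.0118
```

```bash
python3 -m jog '[{"dx":0,"dy":-0.5,"dz":0,"twist":0},{"dx":0,"dy":-1.5,"dz":0,"twist":0},{"dx":0,"dy":-3,"dz":0,"twist":0},{"dx":0,"dy":-5.5,"dz":0,"twist":0},{"dx":0,"dy":-8.5,"dz":0,"twist":0},{"dx":0,"dy":-11.5,"dz":0,"twist":0},{"dx":0,"dy":-14,"dz":0,"twist":0},{"dx":0,"dy":-14,"dz":0,"twist":0}]' - 60
python3 - <<'E'
from p import *
plan(.5315,-.356,.19,-25.25)
cv2.imwrite("pics/w4.png",vision.capture("wrist")["color"])
E
```

```text
t: 4.8
eef_pos: [0.5366, 0.3634, 0.1979]
ee_rot: [-0.451, 0.452, 0.546, -0.542]
wrist_force: [-0.6, -0.1, -1.7]
gripper_width: 0.287
t 4.9 tcp [0.5356 0.3628 0.1941] tool z yaw -169.37 tilt y [ 0.001  0.001 -1.   ] j [0.47 0.49 0.2  1.29 0.   0.28] w 0.286 F [ 0.4  0.6 -1.5]
dx -70.58 dy 0.35 dz 13.65 twist 35.9 (or -144.1)
```

View pics/w4.png

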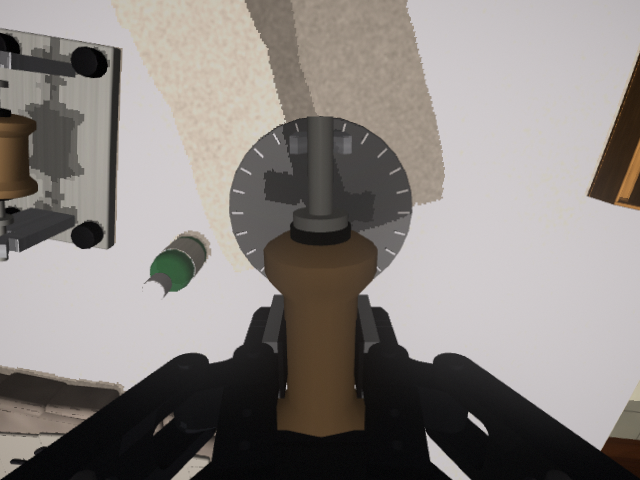

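```bash
python3 -m jog '[{"dx":-2,"dy":0,"dz":0.4,"twist":1},{"dx":-6,"dy":0,"dz":1.2,"twist":3},{"dx":-10.8,"dy":0,"dz":2.1,"twist":5},{"dx":-15.6,"dy":0,"dz":3,"twist":8},{"dx":-20.4,"dy":0,"dz":3.9,"twist":10},{"dx":-25.2,"dy":0,"dz":4.9,"twist":13},{"dx":-30,"dy":0,"dz":5.8,"twist":15},{"dx":-35,"dy":0,"dz":6.8,"twist":18}]'
python3 - <<'E'
from p import *
plan(.5315,-.356,.19,-25.25)
E
```

```text
t: 5.75
eef_pos: [0.5319, 0.0054, 0.1922]
ee_rot: [0.532, -0.531, -0.466, 0.467]
wrist_force: [0.6, 0.4, -1.4]
gripper_width: 0.287
t 5.85 tcp [0.5323 0.0022 0.1921] tool z yaw 172.21 tilt y [-0.002 -0.001 -1.   ] j [-0.15  0.29 -0.11  1.17 -0.   -0.01] w 0.286 F [-0.   0.5 -1.4]
dx -35.50 dy 0.24 dz -4.78 twist 17.5 (or -162.5)
```

```bash
python3 -m jog '[{"dx":-4,"dy":0,"dz":-0.5,"twist":2},{"dx":-9,"dy":0,"dz":-1.2,"twist":4},{"dx":-14,"dy":0,"dz":-1.9,"twist":7},{"dx":-19,"dy":0,"dz":-2.6,"twist":10},{"dx":-24,"dy":0,"dz":-3.2,"twist":13},{"dx":-29,"dy":0,"dz":-3.9,"twist":15},{"dx":-33,"dy":0.2,"dz":-4.5,"twist":17},{"dx":-35.5,"dy":0.2,"dz":-4.8,"twist":17.5}]'
python3 -m jog '[{"dx":0,"dy":0,"dz":0,"twist":0}]'
python3 - <<'E'
from p import *
plan(.5315,-.356,.10,-25.25)
T=vision.capture("top");c=vision.capture("wrist")
cv2.imwrite("pics/w5.png",c["color"]); crop(T["color"],400,190,540,310,5,"t5.png")
E
```

```text
t: 6.65
eef_pos: [0.5311, -0.3584, 0.1885]
ee_rot: [0.599, -0.597, -0.377, 0.379]
wrist_force: [1.1, 1.1, -2.1]
gripper_width: 0.281
t: 6.75
eef_pos: [0.5306, -0.3607, 0.1867]
ee_rot: [0.6, -0.597, -0.376, 0.378]
wrist_force: [-0.4, 0.6, -1.9]
gripper_width: 0.287
t 6.85 tcp [ 0.5307 -0.358   0.187 ] tool z yaw 154.52 tilt y [-0.005  0.002 -1.   ] j [-0.72  0.48  0.18  1.27 -0.   -0.28] w 0.285 F [ 0.3 -0.1 -1.4]
dx 0.22 dy 8.70 dz -0.04 twist -0.2 (or 179.8)
```

View pics/w5.png

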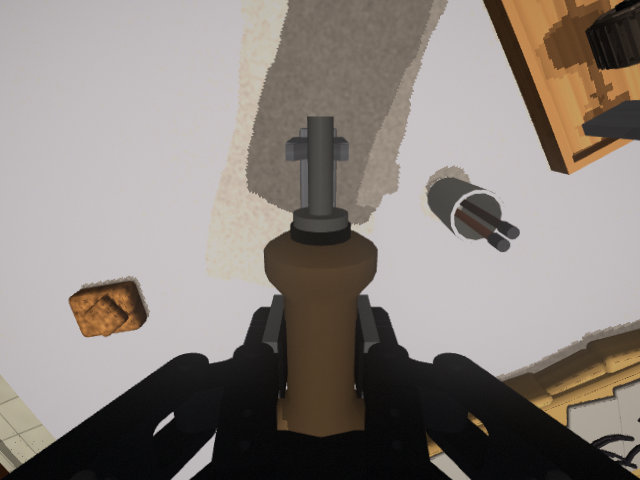

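Run:
```python
from p import *
c=vision.capture("wrist"); cv2.imwrite("pics/x.png",c["color"]); crop(c["color"],270,105,370,225,5,"w5c.png")
```

```text
(no output)
```

View pics/w5c.png

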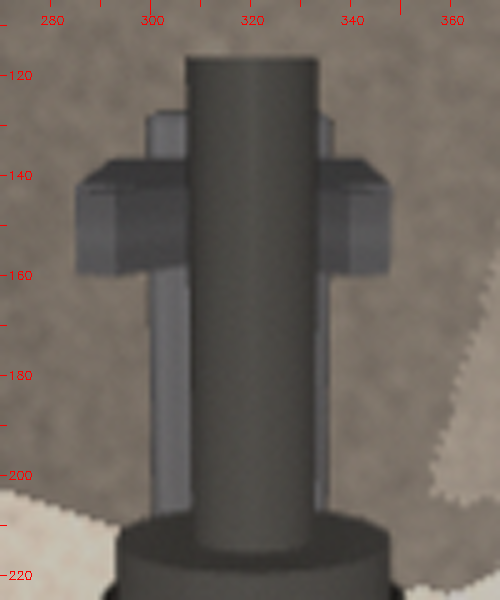

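```bash
cat >> p.py <<'E'
def rel(uv,z,c):
    s=bot.get_state(); q=s["ee_rot"]; M=R.from_quat([q[1],q[2],q[3],q[0]]).as_matrix(); p=np.array(s["eef_pos"])
    return ((onz(uv,z,c)-p)@M)*1000
E
python3 - <<'E'
from p import *
c=vision.capture("wrist")
print("tool frame mm (x,y,z)"); print(np.round(rel([(285,142),(347.5,142),(285,160),(347.5,160)],.097,c),1))
print(np.round(rel([(299,128),(336,128),(300,205),(335.5,205)],.013,c),1))
plan(.5315,-.356,.10,-25.25)
print(np.round(rel([(320,116.5)],.187+.019,c),1))
E
```

```text
tool frame mm (x,y,z)
[[-20.2  92.   64.6]
 [ 17.1  92.   64.6]
 [-20.5  92.   53.9]
 [ 17.3  91.9  53.9]]
[[-16.3 176.   69.9]
 [ 13.4 176.   69.9]
 [-16.4 175.8   6.6]
 [ 13.8 175.8   6.6]]
t 7.25 tcp [ 0.5312 -0.3578  0.1888] tool z yaw 154.6 tilt y [-0.003  0.    -1.   ] j [-0.72  0.48  0.18  1.27 -0.   -0.28] w 0.284 F [-0.1 -0.4 -1. ]
dx 0.19 dy 8.88 dz 0.03 twist -0.2 (or 179.8)
[[  0.8 -17.   79.8]]
```

```bash
python3 -m jog '[{"dx":-0.2,"dy":2,"dz":-0.3,"twist":0},{"dx":-0.2,"dy":6,"dz":-0.3,"twist":0},{"dx":-0.2,"dy":9,"dz":-0.3,"twist":0},{"dx":-0.2,"dy":10,"dz":-0.3,"twist":0},{"dx":-0.2,"dy":10,"dz":-0.3,"twist":0}]'
python3 - <<'E'
from p import *
plan(.5315,-.356,.054,-25.25)
c=vision.capture("wrist"); crop(c["color"],220,100,420,300,3,"w6c.png")
E
```

```text
t: 7.75
eef_pos: [0.5324, -0.3604, 0.0881]
ee_rot: [0.599, -0.596, -0.377, 0.379]
wrist_force: [-0.1, 0.3, -0.6]
gripper_width: 0.286
t 7.85 tcp [ 0.5334 -0.3613  0.0903] tool z yaw 154.6 tilt y [-0.002 -0.001 -1.   ] j [-0.72  0.53 -0.    1.04 -0.   -0.28] w 0.289 F [-0.8  0.3 -0.7]
dx 0.40 dy 3.63 dz 0.39 twist -0.1 (or 179.9)
```

View pics/w6c.png

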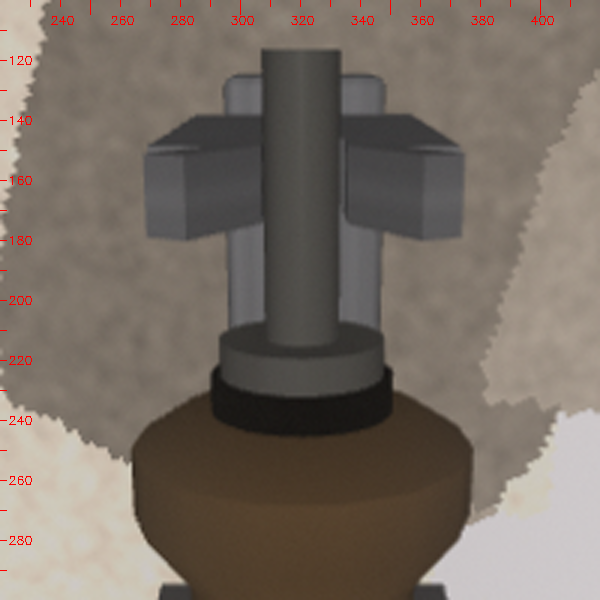

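```bash
python3 - <<'E'
from p import *
c=vision.capture("wrist")
print(np.round(rel([(268,151),(374.5,151),(268,178.5),(374,178.5)],.097,c),1))
E
python3 -m jog '[{"dx":0,"dy":1,"dz":0,"twist":0},{"dx":0,"dy":2,"dz":0,"twist":0},{"dx":0,"dy":3,"dz":0,"twist":0},{"dx":0,"dy":3.3,"dz":0,"twist":0},{"dx":0,"dy":3.3,"dz":0,"twist":0}]'
```

```text
[[-17.6  -6.8  68. ]
 [ 19.7  -6.9  68. ]
 [-17.9  -6.8  58.3]
 [ 19.9  -6.9  58.3]]
t: 8.55
eef_pos: [0.5329, -0.361, 0.0562]
ee_rot: [0.598, -0.597, -0.377, 0.379]
wrist_force: [0.1, 0.3, -1.8]
gripper_width: 0.283
```

```bash
python3 -m jog '[{"dx":0,"dy":0.1,"dz":0,"twist":0},{"dx":0,"dy":0.2,"dz":0,"twist":0},{"dx":0,"dy":0.25,"dz":0,"twist":0},{"dx":0,"dy":0.25,"dz":0,"twist":0}]'
python3 - <<'E'
from p import *
plan(.5315,-.356,.054,-25.25)
E
```

```text
t: 8.95
eef_pos: [0.533, -0.3611, 0.0539]
ee_rot: [0.598, -0.597, -0.377, 0.379]
wrist_force: [-0.6, -0.5, -0.7]
gripper_width: 0.282
t 9.05 tcp [ 0.533  -0.3611  0.0539] tool z yaw 154.6 tilt y [-0.003 -0.    -1.   ] j [-0.72  0.56 -0.06  0.95 -0.   -0.28] w 0.288 F [ 0.2  0.3 -0.3]
dx 0.40 dy -0.01 dz 0.35 twist -0.2 (or 179.8)
```

```bash
python3 -m jog '[{"dx":0,"dy":0,"dz":0,"twist":0},{"dx":0,"dy":0,"dz":0,"twist":0},{"dx":0,"dy":0,"dz":0,"twist":0},{"dx":0,"dy":0,"dz":0,"twist":0},{"dx":0,"dy":0,"dz":0,"twist":0}]' 100 20
python3 - <<'E'
from p import *
plan(.4923,-.117,.19,4.5)
c=vision.capture("wrist"); cv2.imwrite("pics/w7.png",c["color"])
E
```

```text
t: 9.55
eef_pos: [0.533, -0.3612, 0.0539]
ee_rot: [0.598, -0.597, -0.377, 0.379]
wrist_force: [0.1, 0.8, -0.5]
gripper_width: 0.607
t 9.65 tcp [ 0.533  -0.3611  0.0539] tool z yaw 154.59 tilt y [-0.003 -0.    -1.   ] j [-0.72  0.56 -0.06  0.95 -0.   -0.28] w 0.608 F [-0.3 -0.9 -0.4]
dx 20.29 dy -13.61 dz 14.18 twist -29.9 (or 150.1)
```

View pics/w7.png

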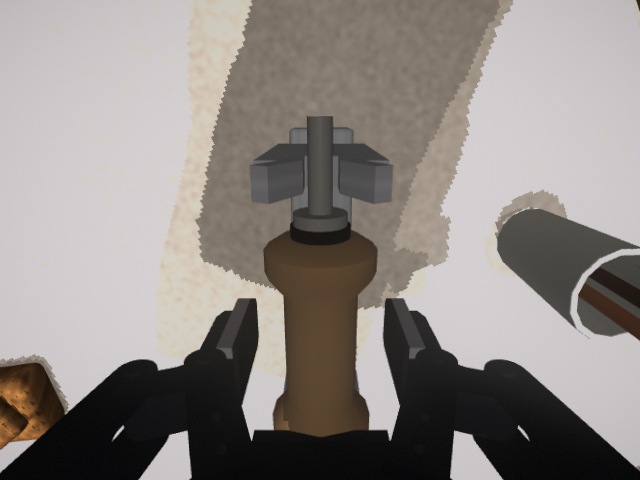

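```bash
python3 -m jog '[{"dx":0,"dy":-3,"dz":0,"twist":0},{"dx":0,"dy":-8,"dz":0,"twist":0},{"dx":0,"dy":-12,"dz":0,"twist":0},{"dx":3,"dy":-13.5,"dz":2,"twist":-5},{"dx":7,"dy":-13.6,"dz":5,"twist":-12},{"dx":11,"dy":-13.6,"dz":7.7,"twist":-18},{"dx":15,"dy":-13.6,"dz":10.5,"twist":-24},{"dx":18.5,"dy":-13.6,"dz":13,"twist":-29}]' 100
python3 -m jog '[{"dx":1.2,"dy":0,"dz":0.9,"twist":-0.9},{"dx":1.2,"dy":0,"dz":0.9,"twist":-0.9}]' 0
python3 - <<'E'
from p import *
plan(.4923,-.117,.19,4.5)
c=vision.capture("wrist"); cv2.imwrite("pics/w8.png",c["color"]); crop(c["color"],220,95,420,335,3,"w8c.png")
E
```

```text
t: 10.5
eef_pos: [0.4944, -0.1362, 0.1901]
ee_rot: [0.483, -0.482, -0.516, 0.517]
wrist_force: [0.3, 0.4, -0.4]
gripper_width: 0.608
t: 10.7
eef_pos: [0.4837, -0.1229, 0.1906]
ee_rot: [0.479, -0.478, -0.52, 0.521]
wrist_force: [0.7, 0.0, -0.8]
gripper_width: 0.919
t 10.8 tcp [ 0.485  -0.1251  0.1903] tool z yaw -175.28 tilt y [-0.002 -0.001 -1.   ] j [-0.41  0.24 -0.19  1.14 -0.   -0.5 ] w 0.999 F [-0.1  0.4  0.8]
dx 0.75 dy 0.03 dz -0.79 twist 0.2 (or -179.8)
```

View pics/w8.png

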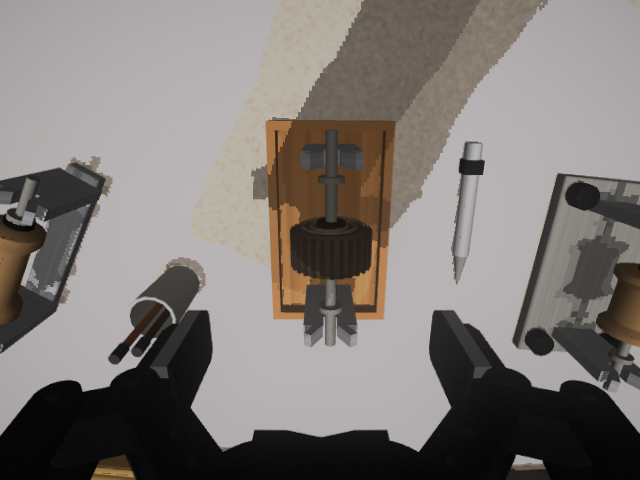

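View pics/w8c.png

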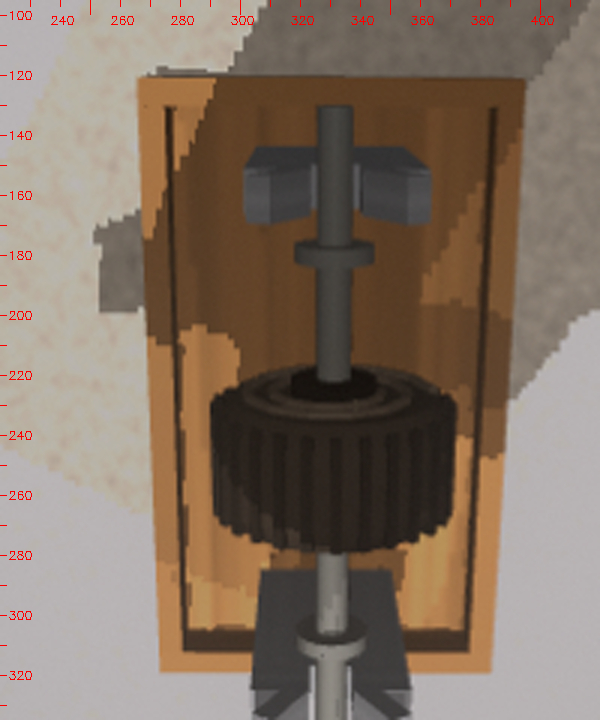

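Run:
```python
from p import *
c=vision.capture("wrist")
a=rel([(331,130.5),(331,345)],.075,c); print("spindle",np.round(a,1),np.round(a.mean(0),1), "yawerr",np.degrees(np.arctan2(a[0,0]-a[1,0],a[0,2]-a[1,2])))
print(np.round(rel([(301.5,152),(363,152),(302,169),(363,169)],.097,c),1))
print("tray",np.round(rel([(266.5,121),(394.5,121),(273.5,319),(384,319)],.026,c),1))
plan(.4923,-.117,.19,4.5)
```

```text
spindle [[  7.8 115.1  69.7]
 [  9.2 114.7 -91.6]] [  8.5 114.9 -10.9] yawerr -0.49282757986614956
[[-10.5  93.   58. ]
 [ 26.7  93.   58. ]
 [-10.3  93.   47.7]
 [ 27.   93.   47.7]]
tray [[-40.6 164.1  75. ]
 [ 58.  164.1  75.1]
 [-41.6 163.7 -96.8]
 [ 58.6 163.7 -96.8]]
t 11.0 tcp [ 0.485  -0.1257  0.1899] tool z yaw -175.34 tilt y [-0.002 -0.    -1.   ] j [-0.42  0.24 -0.19  1.14 -0.   -0.5 ] w 1.0 F [-0.3  0.3  0.6]
dx 0.81 dy -0.01 dz -0.79 twist 0.2 (or -179.8)
```

```bash
python3 -m jog '[{"dx":0.8,"dy":3,"dz":-1.1,"twist":0.2},{"dx":0.8,"dy":7,"dz":-1.1,"twist":0.2},{"dx":0.8,"dy":11,"dz":-1.1,"twist":0.2},{"dx":0.8,"dy":13.5,"dz":-1.1,"twist":0.2},{"dx":0.8,"dy":14,"dz":-1.1,"twist":0.2},{"dx":0.8,"dy":14,"dz":-1.1,"twist":0.2}]' 0 40
python3 -m jog '[{"dx":0,"dy":0,"dz":0,"twist":0},{"dx":0,"dy":0,"dz":0,"twist":0},{"dx":0,"dy":0,"dz":0,"twist":0}]' 45 40
python3 - <<'E'
from p import *
plan(.4923,-.117,.05,4.5)
c=vision.capture("wrist"); cv2.imwrite("pics/w9.png",c["color"])
E
```

```text
t: 11.6
eef_pos: [0.495, -0.1173, 0.0497]
ee_rot: [0.481, -0.479, -0.518, 0.52]
wrist_force: [0.3, 0.5, 0.8]
gripper_width: 0.997
t: 11.9
eef_pos: [0.4956, -0.1176, 0.0507]
ee_rot: [0.481, -0.48, -0.518, 0.519]
wrist_force: [-0.6, -0.0, 0.5]
gripper_width: 0.822
t 12.0 tcp [ 0.4953 -0.1174  0.0503] tool z yaw -175.58 tilt y [-0.002 -0.    -1.   ] j [-0.39  0.37 -0.43  0.78 -0.   -0.47] w 0.821 F [0.6 0.8 0.7]
dx 0.07 dy 0.03 dz 0.30 twist -0.1 (or 179.9)
```

View pics/w9.png

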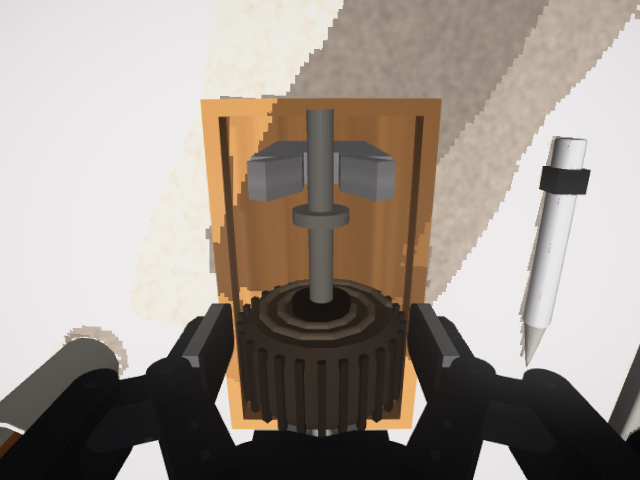

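```bash
python3 - <<'E'
from p import *
c=vision.capture("wrist")
print(np.round(rel([(320,109.5)],.075,c),1))
print(np.round(rel([(247.5,160),(395,160),(249,199),(394.5,198)],.097,c),1))
E
python3 -m jog '[{"dx":0,"dy":0,"dz":0,"twist":0},{"dx":0,"dy":0,"dz":0,"twist":0},{"dx":0,"dy":0,"dz":0,"twist":0},{"dx":0,"dy":0,"dz":0,"twist":0},{"dx":0,"dy":0,"dz":0,"twist":0}]' 255 50
python3 - <<'E'
from p import *
plan(.4923,-.117,.05,4.5)
c=vision.capture("wrist"); cv2.imwrite("pics/w10.png",c["color"])
E
```

```text
[[  0.9 -24.9  81.2]]
[[-17.1 -47.   69. ]
 [ 19.6 -46.9  69. ]
 [-17.2 -47.   59.2]
 [ 20.  -47.   59.4]]
t: 12.7
eef_pos: [0.4951, -0.1174, 0.0502]
ee_rot: [0.481, -0.48, -0.518, 0.52]
wrist_force: [-2.2, 0.3, 6.8]
gripper_width: 0.637
t 12.8 tcp [ 0.4951 -0.1174  0.0502] tool z yaw -175.59 tilt y [-0.003 -0.    -1.   ] j [-0.39  0.37 -0.43  0.78 -0.   -0.47] w 0.637 F [-2.4 -1.   6.8]
dx 0.06 dy 0.02 dz 0.28 twist -0.1 (or 179.9)
```

View pics/w10.png

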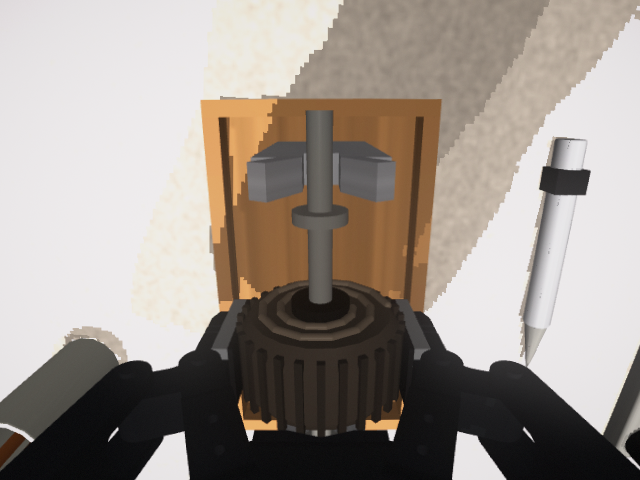

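```bash
python3 -m jog '[{"dx":0,"dy":-0.5,"dz":0,"twist":0},{"dx":0,"dy":-1.5,"dz":0,"twist":0},{"dx":0,"dy":-3,"dz":0,"twist":0},{"dx":0,"dy":-5.5,"dz":0,"twist":0},{"dx":0,"dy":-8.5,"dz":0,"twist":0},{"dx":0,"dy":-11.5,"dz":0,"twist":0},{"dx":0,"dy":-14,"dz":0,"twist":0},{"dx":0,"dy":-14,"dz":0,"twist":0}]' - 70
python3 - <<'E'
from p import *
plan(.5376,.3635,.19,10.6)
cv2.imwrite("pics/w11.png",vision.capture("wrist")["color"])
E
```

```text
t: 13.65
eef_pos: [0.4968, -0.1178, 0.1937]
ee_rot: [0.479, -0.481, -0.519, 0.519]
wrist_force: [0.6, -0.6, -1.8]
gripper_width: 0.636
t 13.75 tcp [ 0.4955 -0.1174  0.1904] tool z yaw -175.59 tilt y [-0.002 -0.001 -1.   ] j [-0.39  0.25 -0.17  1.15 -0.   -0.47] w 0.636 F [-0.4 -0.1 -2.2]
dx 47.62 dy 0.01 dz -7.89 twist -6.2 (or 173.8)
```

View pics/w11.png

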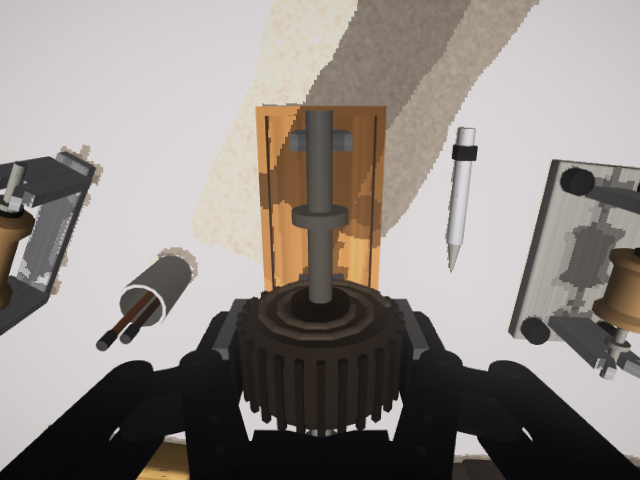

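Ammonite held level, unchanged in the grip (spindle end at (319,110)). Carrying on to the photo stand.

```bash
python3 -m jog '[{"dx":2,"dy":0,"dz":-0.3,"twist":0},{"dx":6,"dy":0,"dz":-1,"twist":-1},{"dx":10.8,"dy":0,"dz":-1.8,"twist":-1.5},{"dx":15.6,"dy":0,"dz":-2.6,"twist":-2},{"dx":20.4,"dy":0,"dz":-3.4,"twist":-3},{"dx":25.2,"dy":0,"dz":-4.2,"twist":-4},{"dx":30,"dy":0,"dz":-5,"twist":-5},{"dx":34,"dy":0,"dz":-5.6,"twist":-6}]'
python3 -m jog '[{"dx":0,"dy":0,"dz":0,"twist":0}]'
python3 - <<'E'
from p import *
plan(.5376,.3635,.19,10.6)
E
```

```text
t: 14.6
eef_pos: [0.524, 0.2285, 0.1883]
ee_rot: [0.454, -0.451, -0.542, 0.545]
wrist_force: [0.2, -1.3, -2.3]
gripper_width: 0.631
t: 14.7
eef_pos: [0.5233, 0.2323, 0.1867]
ee_rot: [0.453, -0.449, -0.543, 0.546]
wrist_force: [-0.2, -1.3, -2.3]
gripper_width: 0.632
t 14.8 tcp [0.5232 0.2291 0.1868] tool z yaw -169.39 tilt y [-0.008 -0.001 -1.   ] j [ 0.27  0.36 -0.02  1.2   0.    0.08] w 0.637 F [ 0.3  0.1 -2.5]
dx 12.94 dy -0.35 dz -3.89 twist 0.0 (or -180.0)
```

```bash
python3 -m jog '[{"dx":3,"dy":-0.2,"dz":-0.9,"twist":0},{"dx":7,"dy":-0.3,"dz":-2.1,"twist":0},{"dx":10.5,"dy":-0.3,"dz":-3.1,"twist":0},{"dx":12.5,"dy":-0.3,"dz":-3.7,"twist":0},{"dx":12.9,"dy":-0.3,"dz":-3.9,"twist":0},{"dx":12.9,"dy":-0.3,"dz":-3.9,"twist":0}]'
python3 - <<'E'
from p import *
plan(.5376,.3635,.09,10.6)
c=vision.capture("wrist");crop(c["color"],220,90,420,310,3,"w12c.png")
E
```

```text
t: 15.4
eef_pos: [0.5379, 0.3621, 0.1888]
ee_rot: [0.454, -0.45, -0.541, 0.547]
wrist_force: [0.3, -0.3, -2.1]
gripper_width: 0.638
t 15.5 tcp [0.5379 0.3615 0.1893] tool z yaw -169.47 tilt y [-0.009 -0.002 -1.   ] j [0.47 0.5  0.21 1.29 0.   0.28] w 0.636 F [-0.1  0.1 -2.2]
dx 0.21 dy 9.93 dz -0.09 twist -0.1 (or 179.9)
```

View pics/w12c.png

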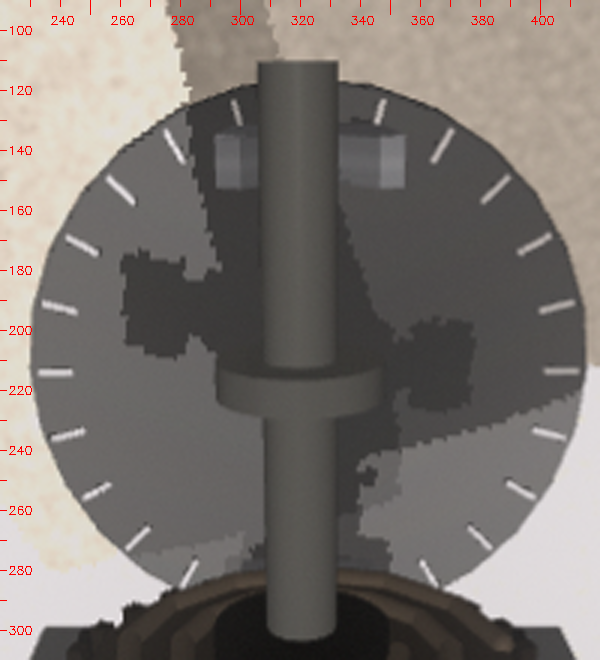

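Run:
```python
from p import *
c=vision.capture("wrist")
print(np.round(rel([(292,135),(354.5,135),(292,152),(354.5,152)],.097,c),1))
print("end",np.round(rel([(319.5,110)],bot.get_state()["eef_pos"][2]+.025,c),1))
plan(.5376,.3635,.09,10.6)
```

```text
[[-16.1  93.3  68. ]
 [ 21.2  93.3  68. ]
 [-16.3  93.2  58. ]
 [ 21.5  93.2  58. ]]
end [[  0.6 -24.3  81.1]]
t 15.7 tcp [0.5379 0.3621 0.1898] tool z yaw -169.46 tilt y [-0.008 -0.001 -1.   ] j [0.47 0.5  0.21 1.29 0.   0.28] w 0.633 F [-0.2  0.3 -1.7]
dx 0.14 dy 9.98 dz -0.07 twist -0.1 (or 179.9)
```

```bash
python3 -m jog '[{"dx":0.15,"dy":2,"dz":-0.1,"twist":0},{"dx":0.15,"dy":6,"dz":-0.1,"twist":0},{"dx":0.15,"dy":9,"dz":-0.1,"twist":0},{"dx":0.15,"dy":10.5,"dz":-0.1,"twist":0},{"dx":0.15,"dy":11.5,"dz":-0.1,"twist":0},{"dx":0.15,"dy":12.5,"dz":-0.1,"twist":0},{"dx":0.15,"dy":13.3,"dz":-0.1,"twist":0},{"dx":0.15,"dy":13.3,"dz":-0.1,"twist":0}]'
python3 - <<'E'
from p import *
plan(.5376,.3635,.0502,10.6)
c=vision.capture("wrist");crop(c["color"],220,90,420,310,3,"w13c.png")
E
```

```text
t: 16.5
eef_pos: [0.5374, 0.3634, 0.0562]
ee_rot: [0.454, -0.45, -0.541, 0.546]
wrist_force: [0.4, 0.6, -2.3]
gripper_width: 0.633
t 16.6 tcp [0.5378 0.3637 0.0572] tool z yaw -169.46 tilt y [-0.007 -0.001 -1.   ] j [ 0.47  0.57 -0.03  0.98  0.    0.28] w 0.635 F [ 1.1 -0.  -2.2]
dx -0.02 dy 0.70 dz 0.02 twist -0.1 (or 179.9)
```

View pics/w13c.png

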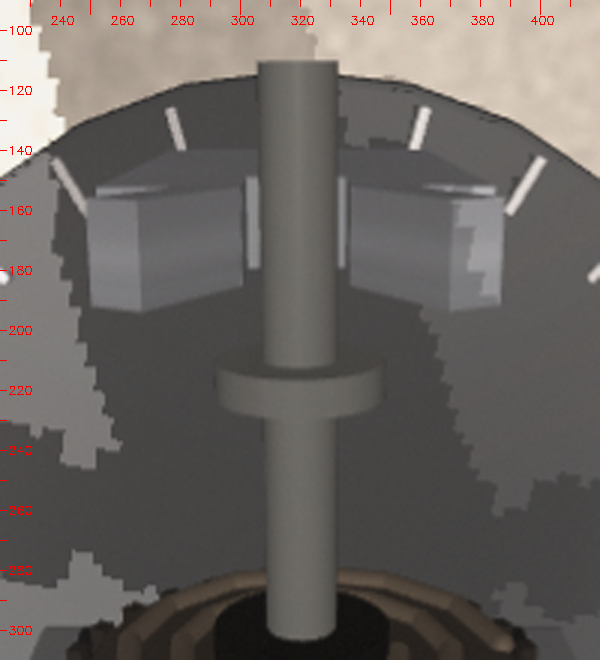

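Spindle (col 319.5) is in the slot between prongs (248–387). Lowering the last 7 mm.

```bash
python3 -m jog '[{"dx":0,"dy":0.2,"dz":0,"twist":0},{"dx":0,"dy":0.4,"dz":0,"twist":0},{"dx":0,"dy":0.6,"dz":0,"twist":0},{"dx":0,"dy":0.7,"dz":0,"twist":0},{"dx":0,"dy":0.7,"dz":0,"twist":0}]'
python3 - <<'E'
from p import *
plan(.5376,.3635,.0502,10.6)
E
```

```text
t: 17.15
eef_pos: [0.5378, 0.3638, 0.0505]
ee_rot: [0.454, -0.45, -0.542, 0.546]
wrist_force: [-0.5, -0.9, -0.2]
gripper_width: 0.633
t 17.25 tcp [0.5379 0.3638 0.0505] tool z yaw -169.46 tilt y [-0.007 -0.001 -1.   ] j [ 0.47  0.57 -0.04  0.96  0.    0.28] w 0.632 F [-0.  -1.   1.4]
dx -0.02 dy 0.03 dz 0.03 twist -0.1 (or 179.9)
```

```bash
python3 -m jog '[{"dx":0,"dy":0,"dz":0,"twist":0},{"dx":0,"dy":0,"dz":0,"twist":0},{"dx":0,"dy":0,"dz":0,"twist":0},{"dx":0,"dy":0,"dz":0,"twist":0}]' 20 20
python3 - <<'E'
from p import *
plan(.5180,.1268,.19,0.3)
c=vision.capture("wrist");cv2.imwrite("pics/w14.png",c["color"])
E
```

```text
t: 17.65
eef_pos: [0.5379, 0.3638, 0.0505]
ee_rot: [0.454, -0.45, -0.542, 0.546]
wrist_force: [1.1, -0.3, -0.6]
gripper_width: 0.92
t 17.75 tcp [0.5379 0.3638 0.0505] tool z yaw -169.46 tilt y [-0.007 -0.001 -1.   ] j [ 0.47  0.57 -0.04  0.96  0.    0.28] w 0.917 F [-0.  -0.1  0.4]
dx -22.93 dy -13.92 dz 6.39 twist 10.2 (or -169.8)
```

View pics/w14.png

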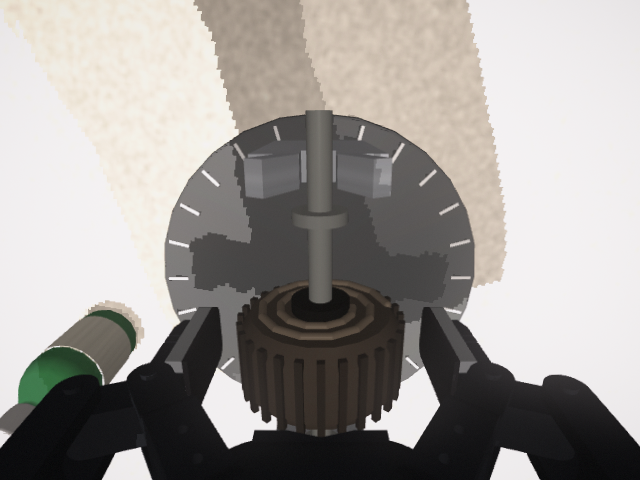

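```bash
python3 -m jog '[{"dx":0,"dy":-3,"dz":0,"twist":0},{"dx":0,"dy":-8,"dz":0,"twist":0},{"dx":0,"dy":-12,"dz":0,"twist":0},{"dx":-3,"dy":-13.9,"dz":1,"twist":2},{"dx":-8,"dy":-13.9,"dz":2.3,"twist":4},{"dx":-13,"dy":-13.9,"dz":3.7,"twist":6},{"dx":-18,"dy":-13.9,"dz":5,"twist":8},{"dx":-21.5,"dy":-13.9,"dz":6,"twist":10}]'
python3 -m jog '[{"dx":-1.4,"dy":0,"dz":0.2,"twist":0.2},{"dx":-1.4,"dy":0,"dz":0.2,"twist":0.2}]' 0
python3 - <<'E'
from p import *
plan(.5180,.1268,.19,0.3)
c=vision.capture("wrist");cv2.imwrite("pics/w15.png",c["color"]);crop(c["color"],220,90,420,330,3,"w15c.png")
T=vision.capture("top"); crop(T["color"],110,200,290,310,4,"t15.png")
E
```

```text
t: 18.6
eef_pos: [0.5187, 0.1394, 0.19]
ee_rot: [0.499, -0.497, -0.5, 0.504]
wrist_force: [1.6, 0.2, -0.3]
gripper_width: 0.919
t: 18.8
eef_pos: [0.5167, 0.1237, 0.1903]
ee_rot: [0.501, -0.498, -0.499, 0.502]
wrist_force: [-0.4, 0.2, 0.6]
gripper_width: 1.001
t 18.9 tcp [0.517  0.1259 0.1902] tool z yaw -179.75 tilt y [-0.006 -0.001 -1.   ] j [ 0.09  0.3  -0.11  1.17 -0.    0.08] w 0.998 F [-0.   0.2  0.4]
dx 0.09 dy 0.01 dz -0.10 twist -0.1 (or 179.9)
```

View pics/w15.png

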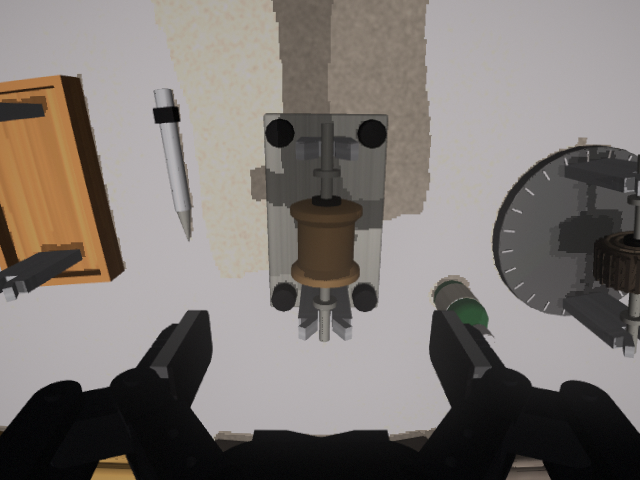

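View pics/w15c.png

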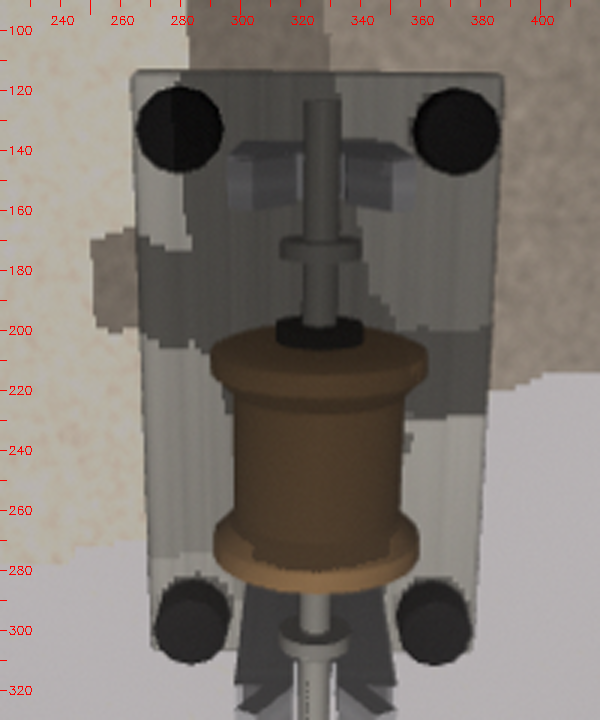

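View pics/t15.png

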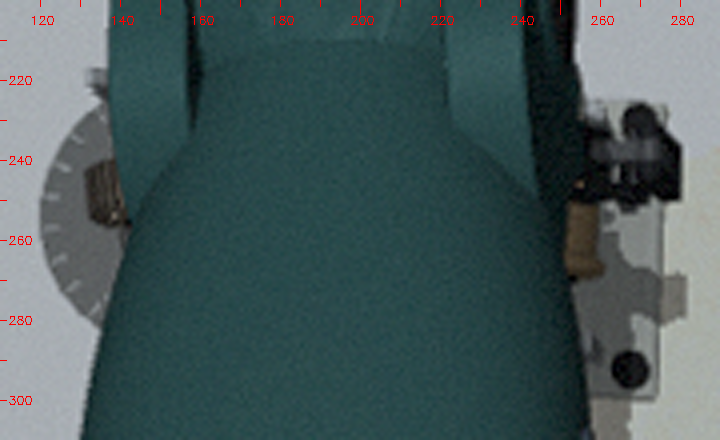

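Run:
```python
from p import *
c=vision.capture("wrist")
a=rel([(327,123),(324,341)],.075,c); print("spindle",np.round(a,1),np.round(a.mean(0),1), "yawerr",np.degrees(np.arctan2(a[0,0]-a[1,0],a[0,2]-a[1,2])))
print(np.round(rel([(295.5,142),(357.5,142),(296,160),(357.5,160)],.097,c),1))
print("plate",np.round(rel([(264,114.5),(387.5,114.5),(270.5,307),(378,307)],.014,c),1))
print("bottle",np.round(onz([(452,287)],.0,c),3),np.round(onz([(470,312)],.07,c),3))
plan(.5180,.1268,.19,0.3)
```

```text
spindle [[  5.4 115.4  74.6]
 [  3.9 114.3 -87.5]] [  4.7 114.8  -6.5] yawerr 0.5094901577696749
[[-13.9  93.3  64. ]
 [ 23.4  93.3  64. ]
 [-13.7  93.3  53.3]
 [ 23.7  93.2  53.3]]
plate [[-43.9 176.5  79.9]
 [ 54.6 176.4  80. ]
 [-45.3 175.3 -90.7]
 [ 54.7 175.2 -90.6]]
bottle [[0.592 0.254 0.   ]] [[0.581 0.244 0.07 ]]
t 19.15 tcp [0.5168 0.1264 0.1899] tool z yaw -179.67 tilt y [-0.007 -0.001 -1.   ] j [ 0.09  0.3  -0.11  1.17 -0.    0.08] w 0.998 F [-0.2 -0.3 -0.7]
dx 0.04 dy -0.01 dz -0.12 twist 0.0 (or -180.0)
```

```bash
python3 -m jog '[{"dx":0.4,"dy":3,"dz":-0.65,"twist":0.3},{"dx":0.4,"dy":7,"dz":-0.65,"twist":0.3},{"dx":0.4,"dy":11,"dz":-0.65,"twist":0.3},{"dx":0.4,"dy":13.4,"dz":-0.65,"twist":0.3},{"dx":0.4,"dy":13.8,"dz":-0.65,"twist":0.3},{"dx":0.4,"dy":13.8,"dz":-0.65,"twist":0.3}]' 40 40
python3 -m jog '[{"dx":0,"dy":0,"dz":0,"twist":0},{"dx":0,"dy":0,"dz":0,"twist":0},{"dx":0,"dy":0,"dz":0,"twist":0}]' 90 40
python3 - <<'E'
from p import *
plan(.5180,.1268,.052,0.3)
c=vision.capture("wrist"); cv2.imwrite("pics/w16.png",c["color"])
E
```

```text
t: 19.75
eef_pos: [0.5223, 0.1307, 0.0519]
ee_rot: [0.501, -0.498, -0.498, 0.502]
wrist_force: [0.2, -0.8, 0.8]
gripper_width: 0.84
t: 20.05
eef_pos: [0.5229, 0.1308, 0.0529]
ee_rot: [0.501, -0.498, -0.499, 0.502]
wrist_force: [0.1, 0.3, -0.6]
gripper_width: 0.645
t 20.15 tcp [0.5226 0.1307 0.0525] tool z yaw -179.93 tilt y [-0.007 -0.001 -1.   ] j [ 0.09  0.41 -0.34  0.82 -0.    0.09] w 0.647 F [ 0.4 -0.3 -0.3]
dx -0.39 dy 0.05 dz 0.46 twist -0.2 (or 179.8)
```

View pics/w16.png

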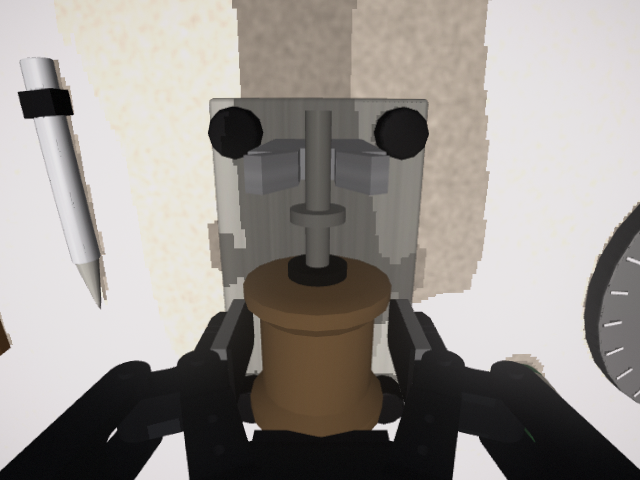

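```bash
python3 - <<'E'
from p import *
c=vision.capture("wrist")
print(np.round(rel([(318.5,110.5),(317.5,268)],.075,c),1))
crop(c["color"],200,90,440,320,3,"w16c.png")
E
python3 -m jog '[{"dx":-0.1,"dy":0,"dz":0,"twist":0},{"dx":-0.1,"dy":0,"dz":0,"twist":0},{"dx":-0.1,"dy":0,"dz":0,"twist":0},{"dx":-0.1,"dy":0,"dz":0,"twist":0},{"dx":-0.1,"dy":0,"dz":0,"twist":0},{"dx":-0.1,"dy":0,"dz":0,"twist":0}]' 255 50
python3 - <<'E'
from p import *
plan(.5180,.1268,.052,0.3)
c=vision.capture("wrist"); crop(c["color"],200,90,440,320,3,"w17c.png"); cv2.imwrite("pics/w17.png",c["color"])
E
```

```text
[[  0.5 -22.4  81.1]
 [  0.1 -22.8  30.2]]
t: 20.95
eef_pos: [0.5224, 0.1296, 0.0522]
ee_rot: [0.501, -0.498, -0.498, 0.502]
wrist_force: [-1.2, 0.2, 6.5]
gripper_width: 0.459
t 21.05 tcp [0.5224 0.1296 0.0522] tool z yaw -179.93 tilt y [-0.007 -0.001 -1.   ] j [ 0.09  0.41 -0.35  0.82 -0.    0.09] w 0.456 F [-1.  0.  5.]
dx -0.28 dy 0.02 dz 0.44 twist -0.2 (or 179.8)
```

View pics/w17c.png

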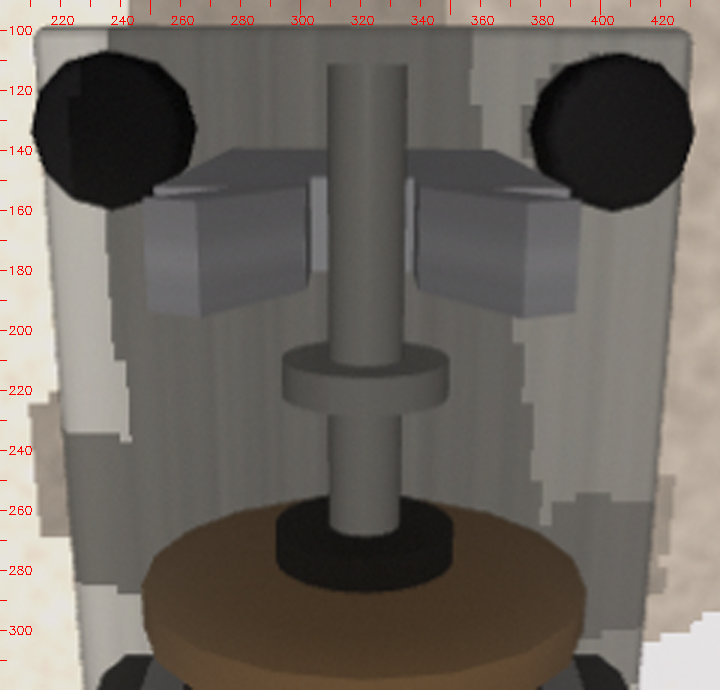

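```bash
python3 - <<'E'
from p import *
c=vision.capture("wrist")
print(np.round(rel([(322,111.5),(321.5,268)],.075,c),1))
print(np.round(rel([(248,154),(393,154),(249,194.5),(392,194)],.097,c),1))
E
python3 -m jog '[{"dx":0,"dy":-0.5,"dz":0,"twist":0},{"dx":0,"dy":-1.5,"dz":0,"twist":0},{"dx":0,"dy":-3,"dz":0,"twist":0},{"dx":0,"dy":-5.5,"dz":0,"twist":0},{"dx":0,"dy":-8.5,"dz":0,"twist":0},{"dx":0,"dy":-11.5,"dz":0,"twist":0},{"dx":0,"dy":-14,"dz":0,"twist":0},{"dx":0,"dy":-14,"dz":0,"twist":0}]' - 70
python3 - <<'E'
from p import *
plan(.4954,-.1174,.19,4.45)
cv2.imwrite("pics/w18.png",vision.capture("wrist")["color"])
E
```

```text
[[  1.5 -22.3  80.8]
 [  1.4 -22.6  30.2]]
[[-17.3 -44.3  70.4]
 [ 19.5 -44.4  70.4]
 [-17.6 -44.4  59.9]
 [ 19.8 -44.4  60.1]]
t: 22.05
eef_pos: [0.5247, 0.1299, 0.1957]
ee_rot: [0.5, -0.499, -0.5, 0.501]
wrist_force: [0.3, 0.3, -1.9]
gripper_width: 0.448
t 22.15 tcp [0.5234 0.1298 0.1924] tool z yaw -179.93 tilt y [-0.007 -0.001 -1.   ] j [ 0.09  0.31 -0.09  1.18 -0.    0.09] w 0.45 F [ 1.1 -1.5 -2.3]
dx -24.71 dy 0.28 dz 2.83 twist -4.4 (or 175.6)
```

View pics/w18.png

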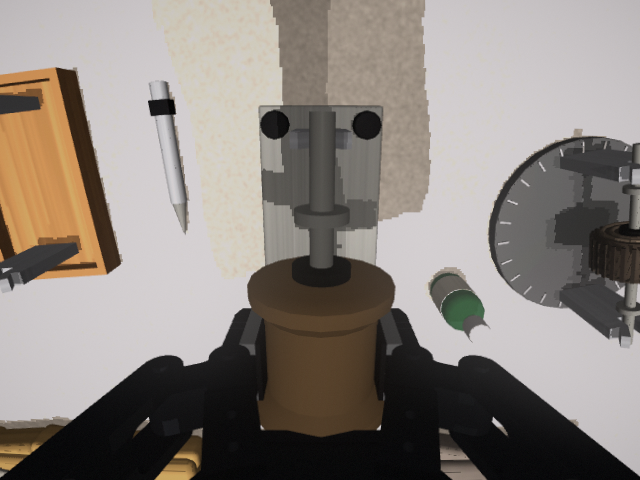

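```bash
python3 -m jog '[{"dx":-2,"dy":0,"dz":0.2,"twist":-0.4},{"dx":-6,"dy":0.2,"dz":0.7,"twist":-1},{"dx":-10.8,"dy":0.2,"dz":1.3,"twist":-2},{"dx":-15.6,"dy":0.2,"dz":1.9,"twist":-3},{"dx":-20.4,"dy":0.2,"dz":2.4,"twist":-4},{"dx":-23.6,"dy":0.2,"dz":2.8,"twist":-4.4},{"dx":-24.7,"dy":0.2,"dz":2.9,"twist":-4.4},{"dx":-24.7,"dy":0.2,"dz":2.9,"twist":-4.4}]'
python3 - <<'E'
from p import *
plan(.4948,-.1174,.09,4.45)
c=vision.capture("wrist"); crop(c["color"],220,90,420,310,3,"w19c.png")
E
```

```text
t: 23.0
eef_pos: [0.4937, -0.1183, 0.1892]
ee_rot: [0.483, -0.478, -0.516, 0.521]
wrist_force: [0.9, -0.3, -2.1]
gripper_width: 0.447
t 23.1 tcp [ 0.494  -0.1166  0.1895] tool z yaw -175.54 tilt y [-0.009 -0.    -1.   ] j [-0.39  0.26 -0.17  1.15 -0.   -0.47] w 0.447 F [-0.   1.2 -2.5]
dx -0.09 dy 9.95 dz -0.17 twist 0.0 (or -180.0)
```

View pics/w19c.png

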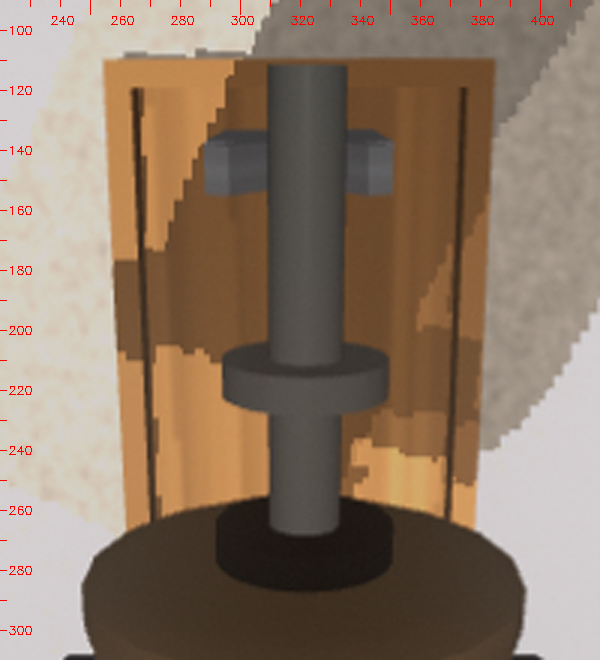

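Run:
```python
from p import *
c=vision.capture("wrist")
print(np.round(rel([(288,138),(351,138),(288,154.5),(351,154.5)],.097,c),1))
print("end",np.round(rel([(322,111.5)],bot.get_state()["eef_pos"][2]+.0228,c),1))
plan(.4948,-.1174,.0522,4.45)
```

```text
[[-18.3  93.6  66.4]
 [ 19.5  93.6  66.4]
 [-18.5  93.5  56.6]
 [ 19.7  93.5  56.6]]
end [[  1.7 -22.1  80.8]]
t 23.3 tcp [ 0.4944 -0.1163  0.19  ] tool z yaw -175.45 tilt y [-0.008 -0.001 -1.   ] j [-0.39  0.26 -0.17  1.15 -0.   -0.47] w 0.451 F [ 0.4 -0.1 -2. ]
dx -0.11 dy 13.78 dz -0.15 twist 0.1 (or -179.9)
```

```bash
python3 -m jog '[{"dx":-0.1,"dy":2,"dz":-0.2,"twist":0},{"dx":-0.1,"dy":6,"dz":-0.2,"twist":0},{"dx":-0.1,"dy":9,"dz":-0.2,"twist":0},{"dx":-0.1,"dy":10.5,"dz":-0.2,"twist":0},{"dx":-0.1,"dy":11.5,"dz":-0.2,"twist":0},{"dx":-0.1,"dy":12.5,"dz":-0.2,"twist":0},{"dx":-0.1,"dy":13.1,"dz":-0.2,"twist":0},{"dx":-0.1,"dy":13.1,"dz":-0.2,"twist":0}]'
python3 - <<'E'
from p import *
plan(.4948,-.1174,.0522,4.45)
c=vision.capture("wrist");crop(c["color"],220,90,420,310,3,"w20c.png")
E
```

```text
t: 24.1
eef_pos: [0.4953, -0.1171, 0.0587]
ee_rot: [0.482, -0.478, -0.517, 0.522]
wrist_force: [-0.6, 0.7, -2.3]
gripper_width: 0.453
t 24.2 tcp [ 0.4957 -0.1173  0.0595] tool z yaw -175.45 tilt y [-0.008 -0.001 -1.   ] j [-0.39  0.36 -0.41  0.81 -0.   -0.47] w 0.451 F [-0.2  1.3 -2.9]
dx -0.00 dy 0.73 dz 0.08 twist 0.1 (or -179.9)
```

View pics/w20c.png

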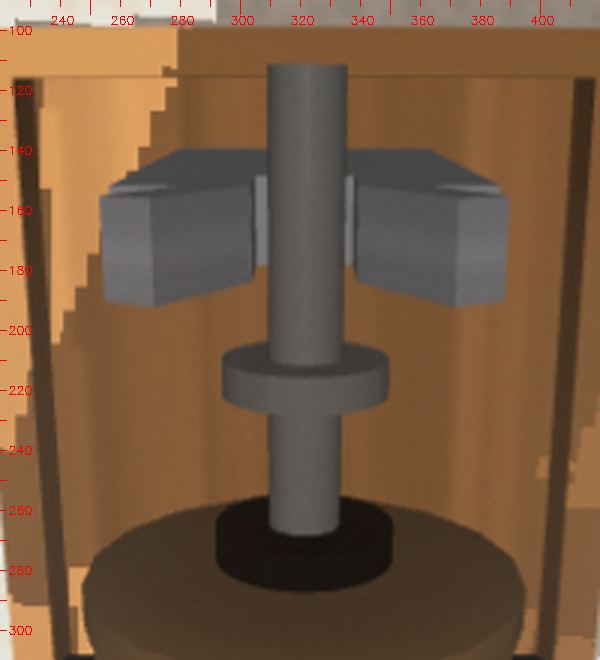

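```bash
python3 -m jog '[{"dx":0,"dy":0.2,"dz":0,"twist":0},{"dx":0,"dy":0.4,"dz":0,"twist":0},{"dx":0,"dy":0.6,"dz":0,"twist":0},{"dx":0,"dy":0.75,"dz":0,"twist":0},{"dx":0,"dy":0.75,"dz":0,"twist":0}]'
python3 - <<'E'
from p import *
plan(.4948,-.1174,.0522,4.45)
c=vision.capture("wrist")
E
```

```text
t: 24.75
eef_pos: [0.4957, -0.1174, 0.0523]
ee_rot: [0.481, -0.478, -0.517, 0.522]
wrist_force: [-1.9, 0.4, 4.3]
gripper_width: 0.447
t 24.85 tcp [ 0.4957 -0.1174  0.0523] tool z yaw -175.45 tilt y [-0.007 -0.001 -1.   ] j [-0.39  0.37 -0.42  0.79 -0.   -0.47] w 0.45 F [-2.   1.5  4.5]
dx 0.01 dy 0.01 dz 0.09 twist 0.1 (or -179.9)
```

Contact felt (+4.4 N, same height as the seated grasp). Release.

```bash
python3 -m jog '[{"dx":0,"dy":0,"dz":0,"twist":0},{"dx":0,"dy":0,"dz":0,"twist":0},{"dx":0,"dy":0,"dz":0,"twist":0},{"dx":0,"dy":0,"dz":0,"twist":0},{"dx":0,"dy":0,"dz":0,"twist":0}]' 50 20
python3 - <<'E'
from p import *
plan(.533,-.3611,.19,-25.4)
c=vision.capture("wrist");cv2.imwrite("pics/w21.png",c["color"])
E
```

```text
t: 25.4
eef_pos: [0.4957, -0.1174, 0.0522]
ee_rot: [0.481, -0.478, -0.517, 0.522]
wrist_force: [0.6, -0.6, -0.2]
gripper_width: 0.807
t 25.5 tcp [ 0.4957 -0.1174  0.0522] tool z yaw -175.45 tilt y [-0.007 -0.001 -1.   ] j [-0.39  0.37 -0.42  0.79 -0.   -0.47] w 0.802 F [-0.2 -0.5  0.7]
dx -24.60 dy -13.77 dz -1.69 twist 29.9 (or -150.1)
```

View pics/w21.png

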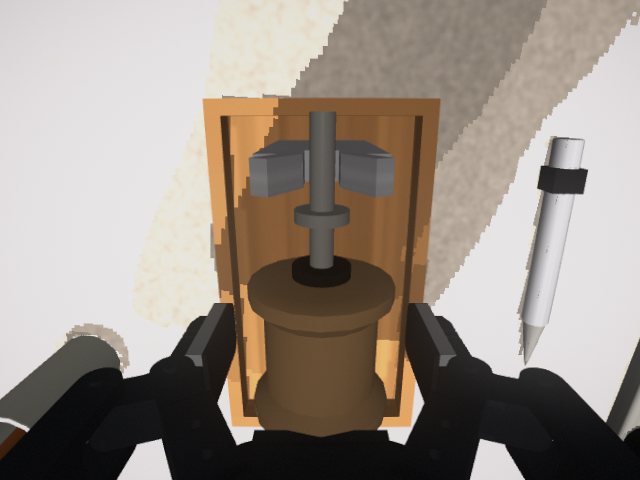

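```bash
python3 -m jog '[{"dx":0,"dy":-3,"dz":0,"twist":0},{"dx":0,"dy":-8,"dz":0,"twist":0},{"dx":0,"dy":-12,"dz":0,"twist":0},{"dx":-3,"dy":-13.8,"dz":-0.2,"twist":4},{"dx":-8,"dy":-13.8,"dz":-0.5,"twist":10},{"dx":-13,"dy":-13.8,"dz":-0.9,"twist":16},{"dx":-18,"dy":-13.8,"dz":-1.2,"twist":22},{"dx":-22.5,"dy":-13.8,"dz":-1.5,"twist":28}]' 90
python3 -m jog '[{"dx":0,"dy":0,"dz":0,"twist":0}]'
python3 - <<'E'
from p import *
plan(.533,-.3611,.19,-25.4)
E
```

```text
t: 26.35
eef_pos: [0.5294, -0.3426, 0.1903]
ee_rot: [0.593, -0.591, -0.384, 0.389]
wrist_force: [0.8, 0.2, 0.7]
gripper_width: 0.649
t: 26.45
eef_pos: [0.5294, -0.3474, 0.1891]
ee_rot: [0.594, -0.593, -0.382, 0.387]
wrist_force: [-0.2, 1.4, -0.7]
gripper_width: 0.65
t 26.55 tcp [ 0.5291 -0.3435  0.1896] tool z yaw 156.21 tilt y [-0.008 -0.001 -1.   ] j [-0.7   0.46  0.15  1.26 -0.01 -0.29] w 0.651 F [-0.3  0.6  0. ]
dx -1.45 dy -0.04 dz -1.07 twist 1.6 (or -178.4)
```

```bash
python3 -m jog '[{"dx":-1,"dy":0,"dz":-0.8,"twist":1},{"dx":-1.4,"dy":0,"dz":-1.1,"twist":1.6},{"dx":-1.4,"dy":0,"dz":-1.1,"twist":1.6}]'
python3 - <<'E'
from p import *
plan(.533,-.3611,.0539,-25.4)
c=vision.capture("wrist");cv2.imwrite("pics/w22.png",c["color"])
E
```

```text
t: 26.85
eef_pos: [0.5338, -0.3608, 0.1896]
ee_rot: [0.599, -0.597, -0.375, 0.38]
wrist_force: [-0.6, 0.7, -0.3]
gripper_width: 0.646
t 26.95 tcp [ 0.5336 -0.3603  0.1897] tool z yaw 154.65 tilt y [-0.008 -0.001 -1.   ] j [-0.72  0.49  0.19  1.28 -0.01 -0.28] w 0.648 F [ 0.5 -0.4  0.5]
dx -0.04 dy 13.58 dz -0.07 twist 0.1 (or -179.9)
```

View pics/w22.png

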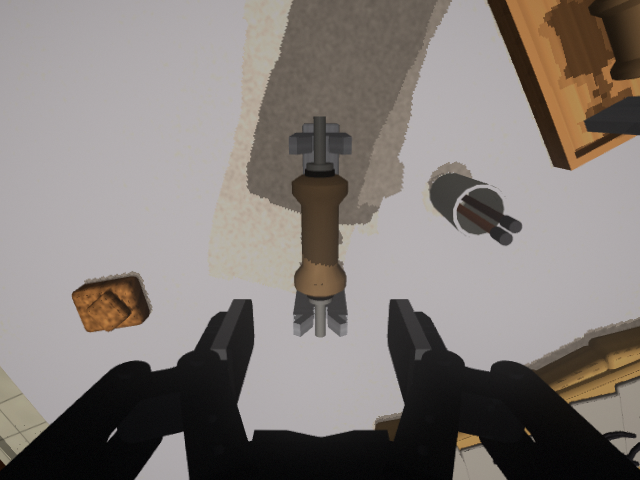

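Limb bone centred at col 320; descending at the known seat pose.

```bash
python3 -m jog '[{"dx":0,"dy":3,"dz":-0.1,"twist":0},{"dx":0,"dy":7,"dz":-0.1,"twist":0},{"dx":0,"dy":11,"dz":-0.1,"twist":0},{"dx":0,"dy":13.2,"dz":-0.1,"twist":0},{"dx":0,"dy":13.6,"dz":-0.1,"twist":0},{"dx":0,"dy":13.6,"dz":-0.1,"twist":0}]'
python3 -m jog '[{"dx":0,"dy":0,"dz":0,"twist":0},{"dx":0,"dy":0,"dz":0,"twist":0},{"dx":0,"dy":0,"dz":0,"twist":0},{"dx":0,"dy":0,"dz":0,"twist":0},{"dx":0,"dy":0,"dz":0,"twist":0},{"dx":0,"dy":0,"dz":0,"twist":0}]' 255 40
python3 - <<'E'
from p import *
plan(.533,-.3611,.0539,-25.4)
c=vision.capture("wrist");cv2.imwrite("pics/w23.png",c["color"])
E
```

```text
t: 27.6
eef_pos: [0.5335, -0.3605, 0.054]
ee_rot: [0.599, -0.596, -0.376, 0.381]
wrist_force: [0.3, 0.4, 0.5]
gripper_width: 0.647
t: 28.2
eef_pos: [0.5341, -0.361, 0.0556]
ee_rot: [0.598, -0.597, -0.376, 0.38]
wrist_force: [0.1, 1.6, 7.6]
gripper_width: 0.292
t 28.3 tcp [ 0.5342 -0.361   0.0556] tool z yaw 154.68 tilt y [-0.006 -0.002 -1.   ] j [-0.72  0.56 -0.05  0.96 -0.01 -0.28] w 0.292 F [-0.3  1.2  8.2]
dx -0.05 dy 0.17 dz 0.10 twist 0.1 (or -179.9)
```

View pics/w23.png

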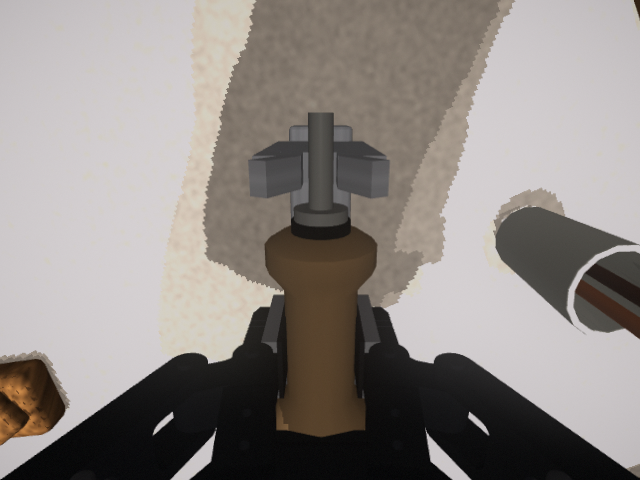

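```bash
python3 - <<'E'
from p import *
c=vision.capture("wrist")
print(np.round(rel([(320.5,112.5)],.075,c),1))
E
python3 -m jog '[{"dx":0,"dy":-0.5,"dz":0,"twist":0},{"dx":0,"dy":-1.5,"dz":0,"twist":0},{"dx":0,"dy":-3,"dz":0,"twist":0},{"dx":0,"dy":-5.5,"dz":0,"twist":0},{"dx":0,"dy":-8.5,"dz":0,"twist":0},{"dx":0,"dy":-11.5,"dz":0,"twist":0},{"dx":0,"dy":-13.5,"dz":0,"twist":0},{"dx":0,"dy":-13.5,"dz":0,"twist":0}]' - 60
python3 - <<'E'
from p import *
plan(.5205,.1296,.19,0.1)
cv2.imwrite("pics/w24.png",vision.capture("wrist")["color"])
E
```

```text
[[  0.8 -19.1  80.9]]
t: 29.3
eef_pos: [0.5359, -0.3615, 0.1942]
ee_rot: [-0.596, 0.599, 0.377, -0.38]
wrist_force: [-0.7, 0.8, -1.4]
gripper_width: 0.282
t 29.4 tcp [ 0.535  -0.3607  0.1908] tool z yaw 154.68 tilt y [-0.006 -0.003 -1.   ] j [-0.72  0.49  0.2   1.28 -0.01 -0.28] w 0.287 F [-1.  -0.6 -1.3]
dx 43.70 dy -0.04 dz 22.28 twist -25.4 (or 154.6)
```

View pics/w24.png

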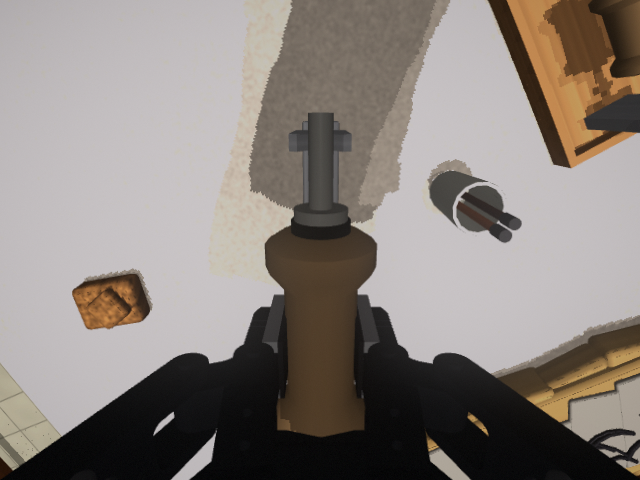

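```bash
python3 -m jog '[{"dx":2,"dy":0,"dz":1,"twist":-1},{"dx":6,"dy":0,"dz":3,"twist":-3},{"dx":10.2,"dy":0,"dz":5.2,"twist":-6},{"dx":14.4,"dy":0,"dz":7.3,"twist":-9},{"dx":18.6,"dy":0,"dz":9.5,"twist":-12},{"dx":22.8,"dy":0,"dz":11.6,"twist":-15},{"dx":27,"dy":0,"dz":13.8,"twist":-18},{"dx":31,"dy":0,"dz":15.8,"twist":-20}]'
python3 -m jog '[{"dx":0,"dy":0,"dz":0,"twist":0}]'
python3 - <<'E'
from p import *
plan(.521,.1296,.19,0.1)
E
```

```text
t: 30.25
eef_pos: [0.5233, -0.0107, 0.1885]
ee_rot: [0.524, -0.521, -0.474, 0.479]
wrist_force: [1.5, -0.5, -0.5]
gripper_width: 0.285
t: 30.35
eef_pos: [0.5221, -0.0064, 0.1877]
ee_rot: [0.523, -0.518, -0.476, 0.481]
wrist_force: [-1.5, -1.5, -1.4]
gripper_width: 0.285
t 30.45 tcp [ 0.5226 -0.0096  0.1877] tool z yaw 174.91 tilt y [-0.01  -0.001 -1.   ] j [-0.17  0.28 -0.14  1.16 -0.   -0.08] w 0.289 F [ 0.1  0.3 -1.4]
dx 13.85 dy -0.25 dz 1.40 twist -5.2 (or 174.8)
```

```bash
python3 -m jog '[{"dx":3,"dy":-0.2,"dz":0.3,"twist":-1},{"dx":7.5,"dy":-0.2,"dz":0.8,"twist":-3},{"dx":11.5,"dy":-0.2,"dz":1.2,"twist":-5},{"dx":13.4,"dy":-0.2,"dz":1.4,"twist":-5.2},{"dx":13.8,"dy":-0.2,"dz":1.4,"twist":-5.2},{"dx":13.8,"dy":-0.2,"dz":1.4,"twist":-5.2}]'
python3 - <<'E'
from p import *
plan(.521,.1296,.0556,0.1)
c=vision.capture("wrist"); crop(c["color"],220,90,420,310,3,"w25c.png")
E
```

```text
t: 31.05
eef_pos: [0.5211, 0.1283, 0.189]
ee_rot: [0.502, -0.497, -0.497, 0.503]
wrist_force: [-0.6, -0.3, -1.3]
gripper_width: 0.285
t 31.15 tcp [0.5211 0.1277 0.1892] tool z yaw -179.98 tilt y [-0.01  -0.002 -1.   ] j [ 0.09  0.31 -0.1   1.17 -0.    0.09] w 0.285 F [-0.3 -0.4 -0.4]
dx 0.21 dy 13.36 dz -0.13 twist -0.1 (or 179.9)
```

View pics/w25c.png

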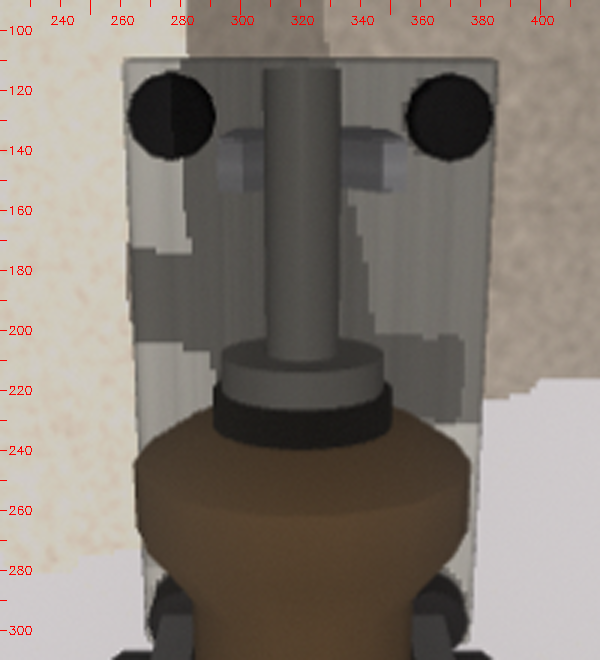

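Run:
```python
from p import *
c=vision.capture("wrist")
print(np.round(rel([(292.5,136),(354.5,136),(293,154),(355,153.5)],.097,c),1))
print("end",np.round(rel([(320.5,112.5)],bot.get_state()["eef_pos"][2]+.0194,c),1))
plan(.521,.1296,.0556,0.1)
```

```text
[[-15.9  93.2  67.5]
 [ 21.2  93.1  67.5]
 [-15.8  93.1  56.9]
 [ 21.8  93.   57.2]]
end [[  0.9 -18.6  80.5]]
t 31.35 tcp [0.5211 0.1282 0.1895] tool z yaw -179.96 tilt y [-0.01  -0.001 -1.   ] j [ 0.09  0.31 -0.1   1.17 -0.    0.09] w 0.286 F [ 0.3 -0.4 -1.6]
dx 0.16 dy 13.39 dz -0.13 twist -0.1 (or 179.9)
```

```bash
python3 -m jog '[{"dx":0.17,"dy":2,"dz":-0.13,"twist":0},{"dx":0.17,"dy":6,"dz":-0.13,"twist":0},{"dx":0.17,"dy":9,"dz":-0.13,"twist":0},{"dx":0.17,"dy":10.3,"dz":-0.13,"twist":0},{"dx":0.17,"dy":11.3,"dz":-0.13,"twist":0},{"dx":0.17,"dy":12.2,"dz":-0.13,"twist":0},{"dx":0.17,"dy":12.7,"dz":-0.13,"twist":0},{"dx":0.17,"dy":12.7,"dz":-0.13,"twist":0}]'
python3 - <<'E'
from p import *
plan(.521,.1296,.0556,0.1)
c=vision.capture("wrist");crop(c["color"],220,90,420,310,3,"w26c.png")
E
```

```text
t: 32.15
eef_pos: [0.5211, 0.1296, 0.0623]
ee_rot: [0.502, -0.498, -0.497, 0.503]
wrist_force: [0.0, 0.2, -1.9]
gripper_width: 0.284
t 32.25 tcp [0.5215 0.1297 0.063 ] tool z yaw -179.97 tilt y [-0.009 -0.001 -1.   ] j [ 0.09  0.4  -0.33  0.85 -0.    0.09] w 0.287 F [ 0.1 -0.3 -0.5]
dx -0.01 dy 0.74 dz 0.04 twist -0.1 (or 179.9)
```

View pics/w26c.png

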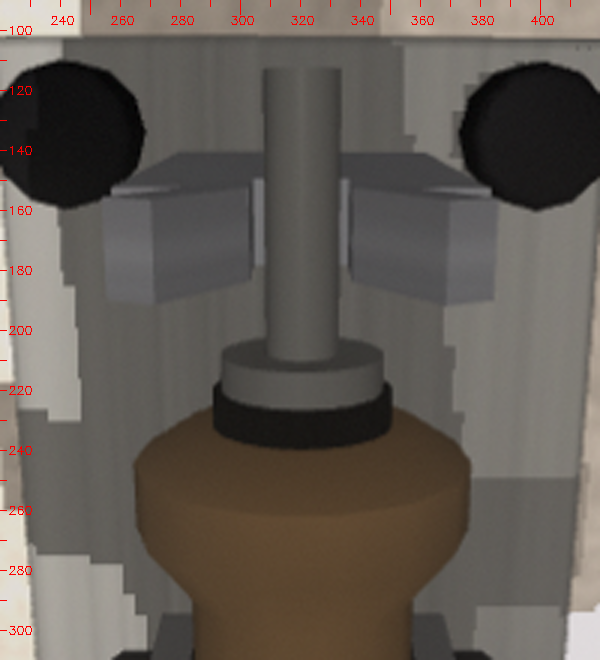

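```bash
python3 -m jog '[{"dx":0,"dy":0.2,"dz":0,"twist":0},{"dx":0,"dy":0.4,"dz":0,"twist":0},{"dx":0,"dy":0.6,"dz":0,"twist":0},{"dx":0,"dy":0.74,"dz":0,"twist":0},{"dx":0,"dy":0.74,"dz":0,"twist":0}]'
python3 -m jog '[{"dx":0,"dy":0,"dz":0,"twist":0}]'
```

```text
t: 32.8
eef_pos: [0.5214, 0.1298, 0.0558]
ee_rot: [0.502, -0.498, -0.498, 0.503]
wrist_force: [-1.8, -0.3, 2.6]
gripper_width: 0.285
t: 32.9
eef_pos: [0.5214, 0.1298, 0.0558]
ee_rot: [0.502, -0.498, -0.498, 0.503]
wrist_force: [-0.6, -0.2, -0.6]
gripper_width: 0.284
```

```bash
python3 -m jog '[{"dx":0,"dy":0.03,"dz":0,"twist":0},{"dx":0,"dy":0.03,"dz":0,"twist":0}]'
python3 -m jog '[{"dx":0,"dy":0,"dz":0,"twist":0},{"dx":0,"dy":0,"dz":0,"twist":0},{"dx":0,"dy":0,"dz":0,"twist":0},{"dx":0,"dy":0,"dz":0,"twist":0},{"dx":0,"dy":0,"dz":0,"twist":0}]' 90 20
python3 - <<'E'
from p import *
c=vision.capture("wrist");cv2.imwrite("pics/w27.png",c["color"])
E
```

```text
t: 33.1
eef_pos: [0.5214, 0.1298, 0.0557]
ee_rot: [0.502, -0.498, -0.498, 0.503]
wrist_force: [-2.3, -0.2, 5.2]
gripper_width: 0.283
t: 33.6
eef_pos: [0.5214, 0.1298, 0.0557]
ee_rot: [0.502, -0.498, -0.498, 0.503]
wrist_force: [0.1, 0.3, 0.3]
gripper_width: 0.648
```

View pics/w27.png

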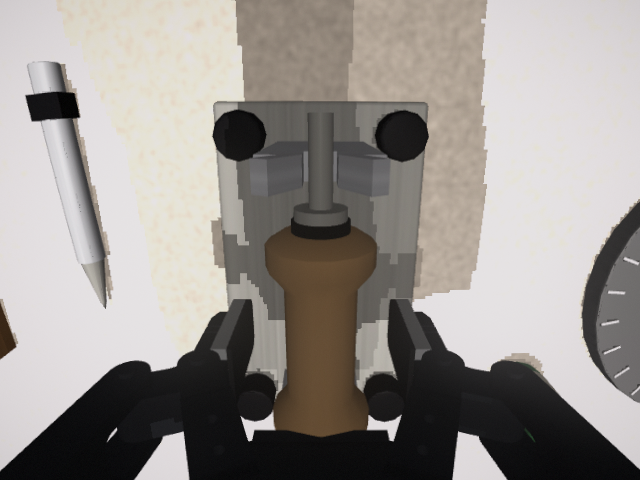

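```bash
python3 -m jog '[{"dx":0,"dy":-3,"dz":0,"twist":0},{"dx":0,"dy":-7,"dz":0,"twist":0},{"dx":0,"dy":-12,"dz":0,"twist":0},{"dx":0,"dy":-16,"dz":3,"twist":0},{"dx":0,"dy":-18,"dz":7,"twist":0},{"dx":0,"dy":-19,"dz":11,"twist":0},{"dx":0,"dy":-19,"dz":15,"twist":0},{"dx":0,"dy":-19,"dz":17,"twist":0}]'
python3 -m jog '[{"dx":0,"dy":0,"dz":0,"twist":0},{"dx":0,"dy":0,"dz":0,"twist":0}]'
python3 - <<'E'
from p import *
t=vision.capture("top")["color"]; s=vision.capture("side")["color"]
cv2.imwrite("pics/tF.png",t); cv2.imwrite("pics/sF.png",s)
crop(s,250,320,370,440,5,"sF1.png"); crop(s,250,250,370,350,5,"sF2.png"); crop(s,265,105,375,235,4,"sF3.png")
E
```

```text
t: 34.55
eef_pos: [0.3504, 0.1298, 0.2476]
ee_rot: [0.501, -0.498, -0.498, 0.503]
wrist_force: [0.3, -0.7, -0.5]
gripper_width: 0.646
t: 34.75
eef_pos: [0.3507, 0.1299, 0.2479]
ee_rot: [0.501, -0.498, -0.498, 0.502]
wrist_force: [-0.6, 0.4, -0.1]
gripper_width: 0.65
```

View pics/tF.png

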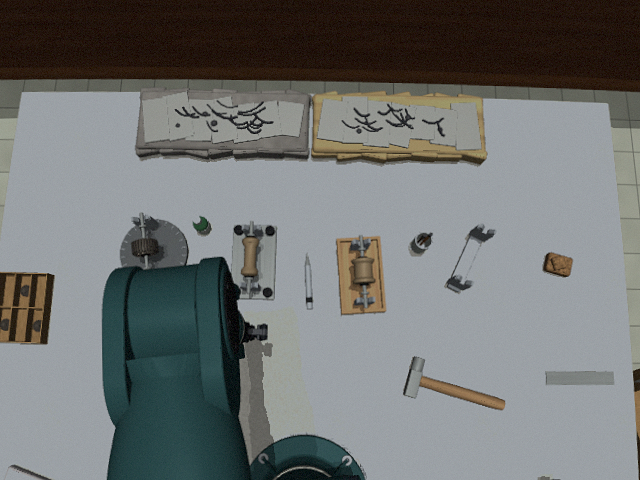

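View pics/sF.png

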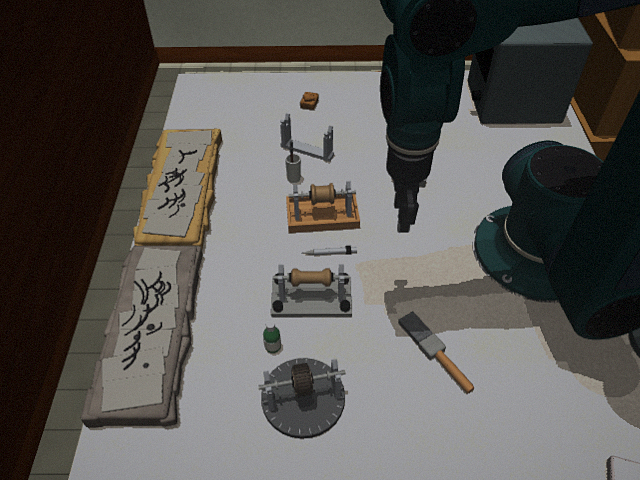

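View pics/sF1.png

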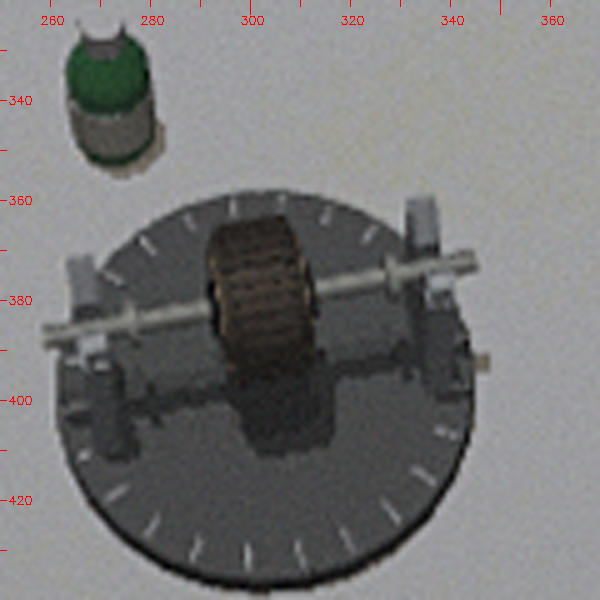

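View pics/sF2.png

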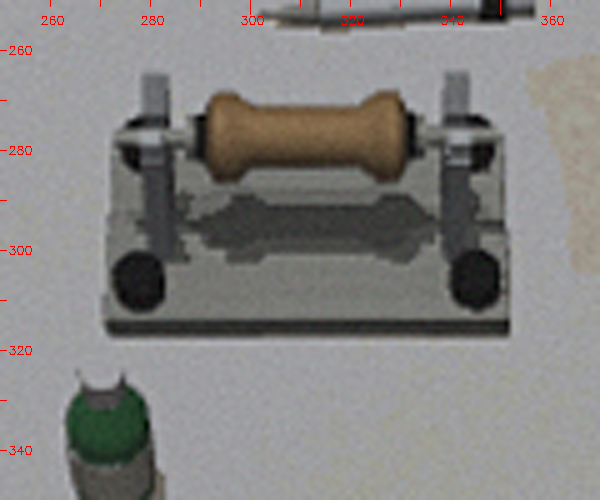

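View pics/sF3.png

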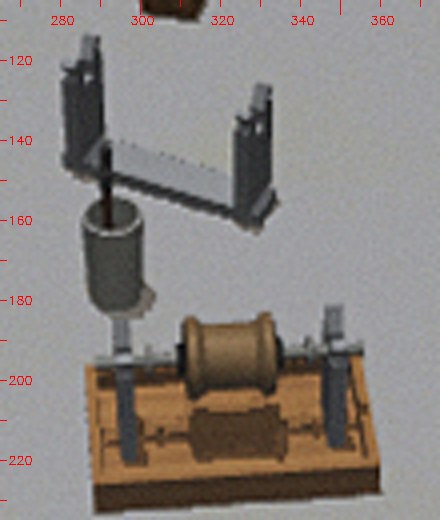

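```bash
python3 -c "
from workcell import order,bot
print(bot.get_state()['t']); print(order.hand_in())"
```

```text
34.95
the job is handed in; nothing more can be done
None
```

All three fossils are on their correct stands, and I handed the job in at about 35 s, well under the 112 s limit. The hand-in reports no verdict.

I parked the limb bone on the spare stand first. Then I moved the ammonite to the photo stand, the vertebra to the storage tray stand, and the limb bone to the engraving stand.

- **Seating:** Before each release the upward contact force rose (about 1–5 N), at tool heights within about 0.5 mm of those for the seated fossils. The final side view shows all six spindle ends in the slots, on the same pixel lines as the spindles seated at the start. In the final top view the arm hides the near end of the ammonite's spindle, so that end was confirmed from the side view only.
- **Rest of the scene:** The glue bottle and brush pot stand at the same pixels as at the start, and the spare stand is empty. At hand-in the arm was clear of everything, about 17 cm nearer the base and with the fingertips at 0.25 m.
- **Disagreements:** The cameras differed by about 2–4 mm sideways, so I corrected using the position felt at each grasp. The tool ended tilted about 0.5°, with no visible effect. The highest contact force I read was about 8 N.

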